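# Unload a marked adapter plate from the bench marking machine with a lifter and stack it

## Robot

A 6-joint arm with a two-finger parallel gripper is mounted at the origin on a cart in front of the work surface, level with it; the furniture and walls round the work are solid. World frame = base frame: x ahead of the robot, y to its left, z up, the work surface at z = 0. Lengths are in m, angles in degrees, forces in N, time in s.
With the tool pointing down it reaches from about 0.35 to 0.725 m from the base axis. Payload 4.3 kg.
Tool frame: the origin (TCP) lies at the very end of the fingers, on their centre line; the grasp point (between the pads) lies ctrl.pinch_z behind it (ctrl.pinch_z is the distance from the TCP to the grasp point, in m); z points along the fingers, y is the line along which they close (so a half turn about z gives the same grasp; the last joint's range is limited). The gripper opens to 85 mm and grips with 20 to 120 N. Pads are 22 mm wide; open, the fingers measure 114 mm over their backs; the gripper's body (76 mm by 85 mm) begins 54 mm behind the grasp point. The pads swing forward as they close: fully open they stand 13 mm farther back than shut.
Start: joints at [56.763, 21.618, 4.641, 73.018, 0, 83.68], TCP at [0.26, 0.513, 0.207] pointing down, gripper open.
Joint ranges: [-156.06, 156.06], [-48.1, 94.91], [-58.44, 69.94], [-101.28, 121.22], [-78.64, 73.56], [-180, 180]. Speed limits (degrees/s): [147.25, 147.25, 180, 180, 180, 180].

## Interface

Orientations are given as [roll, pitch, yaw] about the fixed x, y, z axes, in that order (R = Rz(yaw) Ry(pitch) Rx(roll)).
In Python, from rig import ctrl gives the robot as it stands.
- The arm moves only by the shell command python3 -m handwheel 'ROWS' [OPENING] [FORCE]. ROWS is JSON, a list of rows, each an object with "linear": the shift along the tool's x, y, z in units of 25 mm (1.0 is 25 mm), a list of three; "turn": the turn, a rotation vector about the tool's x, y, z in units of 10 degrees (1.0 is 10 degrees), a list of three. A call has 1 to 8 rows; each row shifts and turns the commanded pose from where the row before left it, along the tool's axes as they then stand; what a row does not reach is not made up. A row lasts 1/8 s, in which the tool goes at most 62.5 mm and 10.7 degrees, less where a joint would pass 70% of its speed; a pose out of reach is approached as far as the arm can. A call is refused whole if a number of a shift passes 1 or a number of a turn 1, either way. A call with a gripper value outside its range is refused whole. OPENING is the opening, from 0 (shut) to 1 (fully open), set as the call begins (- or left out, the last holds). The fingers move at their own pace and stop on an object; FORCE is the grip in N (left out, the last holds). Time passes only in rows, so rows that do not move let the fingers close. It gives the time, the measured TCP pose, the force, the opening and the grip force at its end, in the units of the state.
- ctrl.observe(): the state, without advancing time (a new reading comes with each control period).
- ctrl.grab_frame(name): name is "side" or "top"; returns the picture (384x512x3 uint8, red, green, blue); there is no depth.
- ctrl.get_calibration(name): a dict with "fx", "fy", "cx", "cy" (pixels), "R" (3x3) and "t" (3): a world point X has camera coordinates R X + t. Camera axes: x right, y down, z forward; pixel columns grow to the right and rows downward; lengths in m; the calibration is good to about 2 mm. A picture is of the moment at which its call begins. get_calibration takes no time and is no camera call.
- ctrl.close_job(): hands the job in; it is judged then, once.
The state is a dict: "time": time; "qpos": joint angles; "qd": joint speeds; "joint_torque": joint torques, N m; "ee_pos": TCP position; "tcp_rot": TCP orientation; "wrist_force": force on the tool from outside, world axes, zero at the start; "wrist_torque": the same for the moment, N m; "width": finger opening in m; "gripper_force": force on a finger pad.
Only numpy, scipy, OpenCV 4.12 (cv2) and the standard library are available. Lean on these libraries where they do the work, as an engineer would, in place of code of your own. Each camera call takes 0.05 s, during which the arm holds its last target. There are 200 camera calls.

## Task

Unload the bench marking machine: on its console press the large stop button and then, of the two small keys behind it, the left one, which lets the guard spring up; leave the right one (start) alone. Take the flat lifter from its rest, slide its blade under the aluminium plate between the nest rails, lift the plate clear of the nest stops, bring it out and set it down on the two rails of the set-down stand, then draw the blade out and lay the lifter back in its rest. Finally pick the plate up with the fingers and set it gently, without dropping it, between the corner posts of the magazine, flat on the finished plate, without disturbing the loose caliper and screwdriver.

Things in the scene. Friction and masses are not known exactly. Their poses are not given: they have to be found in the camera images.
- marker: bench marking machine, fixed: grey base (x -95 to 130, y -88 to 88, top z 22, mm), white head overhead with its underside at z 118, clear side windows, a mouth in front at x -70 behind a sliding guard, low console at its right. Origin on the bench under the centre of the plate nest; x to the machine's back, y to its left, z up. Guide posts at x -82 to -63, y +-88 are 208 high
- nest (a point): nest centre at rail-top level, 36 mm above the marker's origin, same axes. Two steel rails along x, 120 mm long, at y -28 to -22 and 22 to 28 (44 free between), stand 14 mm above the base. Stops at the rails' ends (beyond x -54 and 54) and lugs beside the plate rise 4 mm above the rails, so the plate must be lifted over them. Mouth: 148 wide, open from z -14 to 67 once the guard is up
- stop_key_top (a point): top centre of the large stop button, 38 mm across, the one nearest the robot, at marker (-108, -205, 63) mm; pressed straight down. The console round it: x -136 to -20, y -265 to -145, top at z 40 mm in the marker's frame
- stop_key (a joint): travel of the stop button, m: 0 up, 0.006 fully down; a spring (5 N at the end) brings it back
- guard_key_top (a point): top centre of the guard-release key, 24 mm across, at marker (-50, -178, 63) mm: the left of the two small keys; pressed straight down
- guard_key (a joint): travel of the guard-release key, m: 0 up, 0.006 fully down; sprung, 5 N at the end; it draws back the guard's catch from about 0.0035
- start_key_top (a point): top centre of the start key, 24 mm across, at marker (-50, -232, 63) mm: the right of the two small keys; not to be pressed
- start_key (a joint): travel of the start key, m: 0 up, 0.006 fully down
- guard (a joint): height of the sliding guard, m: 0 shut and caught, 0.080 fully up; once released its spring lifts it in about half a second and it stays up
- lifter: lifter, loose, 281 mm long, 200 g: flat steel blade 110 x 34 x 2.5 mm, neck rising backward at 42 degrees, level wooden handle 20 wide, 24 high. Origin on the blade's underside; x along the blade to its tip, z up. In its frame (mm): blade x -60 to 50; neck 16 wide from x -60, z 2 to x -107, z 45; handle x -231 to -119, z 33 to 57
- lifter_grip (a point): middle of the handle where it is held, at lifter (-172, 0, 45) mm
- rest: lifter's rest, fixed: dark strip 250 x 52 x 6 mm, rubber pad for the blade (top at z 10) and, at x -137 to -125, a saddle for the front of the handle (floor z 43, 28 wide between horns up to z 55). Origin on the bench under the pad's centre. A lifter laid properly has its origin at (0, 0, 10) mm in this frame and its x along this x
- plate: the plate to be unloaded, loose, in the nest: drilled aluminium plate 104 x 60 x 8 mm, about 140 g. Origin: centre of its underside; x along its 104 mm length, z up
- stand: the set-down stand, fixed: dark foot 130 x 80 x 8 mm with two upright steel rails along x, 120 long, at y -26 to -22 and 22 to 26 (44 free between them), tops at z 34. Origin: centre of its underside; x along the rails
- stand_top (a point): centre between the rail tops, 34 mm above the stand's origin
- magazine: magazine, fixed: dark foot 136 x 90 x 10 mm with four angle corner posts, 38 mm high with flared tops to 46, that leave 110 x 66 mm between them for plates of 104 x 60; its long sides are open between the posts (x -37 to 37) for the fingers. Origin: centre of its underside; x along the plates' length, z up
- magazine_seat (a point): centre of the upper face of the finished plate, 18 mm above the magazine's origin: where the underside of the plate has to come
- finished_plate: an identical plate that already lies in the magazine, loose; origin at the centre of its underside
- caliper: vernier caliper lying flat, 68 x 220 x 7 mm, loose bystander; origin at the centre of its underside, length along y
- screwdriver: screwdriver lying flat, 25 x 198 x 24 mm, loose bystander; origin at the centre of its underside, length along y

How it is judged (in metres and radians):
On the way, in this order (a step that is already met when the one before it is completed fails the run):
1. the stop button is pressed down (4 mm or more) while the guard is still shut (value of joint stop_key above 0.004 m and value of joint guard below 0.01 m), for 0.05 s.
2. after that the guard is released and has risen (70 mm or more) (value of joint guard above 0.07 m), for 0.05 s.
3. the plate is borne by the lifter, clear of the nest stops (6 mm or more above the rails), still in the machine, no finger on it (z of plate in the frame of marker above 0.042 m and horizontal distance between plate and nest below 0.06 m and contact force between lifter and plate above 0.4 N and contact force between the fingers and plate below 0.1 N), for 0.1 s.
4. the plate lies flat on the stand's rails, within 25 mm of their middle and 0.2 rad of their length, the lifter drawn out and 150 mm away (horizontal distance between plate and stand_top below 0.025 m and z of plate in the frame of stand between 0.031 and 0.036 m and angle between the x axis of plate and the x axis of stand, either way round below 0.2 rad and contact force between stand and plate above 0.4 N and horizontal distance between lifter and plate above 0.15 m and contact force between lifter and plate below 0.05 N), for 0.2 s.
At the end, for the whole second after the job is handed in: Plate flat on the finished plate in the magazine (6 mm, 0.1 rad, underside 15-21 mm above the magazine's origin), finished plate still on the foot; lifter level in its rest (25 mm, 0.12 rad, origin 7-14 mm above the rest's); guard up; all at rest (horizontal distance between each of plate, finished_plate and magazine_seat below 0.006 m and z of plate in the frame of magazine between 0.015 and 0.021 m and angle between the x axis of plate and the x axis of magazine, either way round below 0.1 rad and angle between plate's own z axis and vertical below 0.06 rad and linear speed of each of plate, lifter below 0.02 m/s and z of finished_plate in the frame of magazine below 0.013 m and horizontal distance between lifter and rest below 0.025 m and z of lifter in the frame of rest between 0.007 and 0.014 m and angle between the x axis of lifter and the x axis of rest, either way round below 0.12 rad and angle between lifter's own z axis and vertical below 0.08 rad and value of joint guard above 0.07 m); the robot touches nothing.
It fails at once if the start key is pressed (more than 2.5 mm) (value of joint start_key above 0.0025 m).
It fails at once if the plate is dropped into the magazine (faster than 0.5 m/s within 45 mm of its seat) (distance between plate and magazine_seat below 0.045 m and linear speed of plate above 0.5 m/s).
It fails at once if the plate falls onto the bench (height (world z) of plate below 0.01 m).
It fails at once if the caliper or the screwdriver is pushed more than 30 mm (distance of any of caliper, screwdriver from where it was at the start of the episode above 0.03 m).
It also fails if it takes over 72 s, if anything falls off the work surface, if the arm or the gripper's body presses on something with over 40 N, if the wrist force passes 120 N, or if a joint passes its speed limit or range.

## Working session

There is one attempt and no reset: what is moved stays moved. The work goes in short steps, Python scripts to look and compute and a shell command to move; the robot and the scene stay as the last step left them, time stands still between calls to the robot, and variables do not carry over. Pictures are saved under pics/ and viewed, at most 10 in all, crops included, and the job is handed in when it is done.

```bash
ls; mkdir -p pics; python3 - <<'E'
from rig import ctrl
import cv2,numpy as np
print(ctrl.pinch_z, ctrl.observe())
for n in("top","side"):
    f=ctrl.grab_frame(n); cv2.imwrite(f"pics/{n}0.png",f[:,:,::-1]); c=ctrl.get_calibration(n); print(n,c)
    np.save(f"/tmp/{n}0.npy",f)
    cv2.imwrite(f"pics/{n}0b.png",cv2.resize(f[:,:,::-1],(800,600),interpolation=cv2.INTER_CUBIC))
E
```

```text
pics
0.0187 {'time': 0.0, 'qpos': array([5.67627116e+01, 2.16617435e+01, 4.56346969e+00, 7.30172437e+01,
       4.70202605e-04, 8.36814525e+01]), 'qd': array([ 0.02154261,  0.04847112, -0.02588902, -0.09958193,  0.10510131,
        0.03236732]), 'joint_torque': array([-8.87633068e-04, -4.63598049e+01,  2.69878650e+01,  2.07270827e-02,
       -3.30168104e-04,  1.79541024e-05]), 'ee_pos': array([0.25991814, 0.51212621, 0.20586607]), 'tcp_rot': array([-1.79885236e+02, -1.31807385e-02,  1.53081245e+02]), 'wrist_force': array([0.20370933, 0.52636164, 0.4207222 ]), 'wrist_torque': array([ 0.00014812, -0.01785537, -0.01464305]), 'gripper_force': 0.0, 'width': 0.08559787936026259}
top {'fx': 494.6082390395609, 'fy': 494.6082390395609, 'cx': 255.33838186826338, 'cy': 190.6728701122812, 'R': array([[ 5.12647072e-04, -9.99980281e-01,  6.25895985e-03],
       [-9.85690879e-01, -1.56032628e-03, -1.68555798e-01],
       [ 1.68562240e-01, -6.08299000e-03, -9.85672242e-01]]), 't': array([0.0331473 , 0.54557825, 1.4171338 ])}
side {'fx': 369.0166277385201, 'fy': 369.0166277385201, 'cx': 259.1701876556417, 'cy': 194.6051204755151, 'R': array([[ 0.99904644,  0.04312523,  0.00681354],
       [ 0.02956524, -0.55340053, -0.83239038],
       [-0.03212641,  0.83179809, -0.55414784]]), 't': array([-0.55357731,  0.04977312,  1.33194489])}
```

View pics/top0b.png

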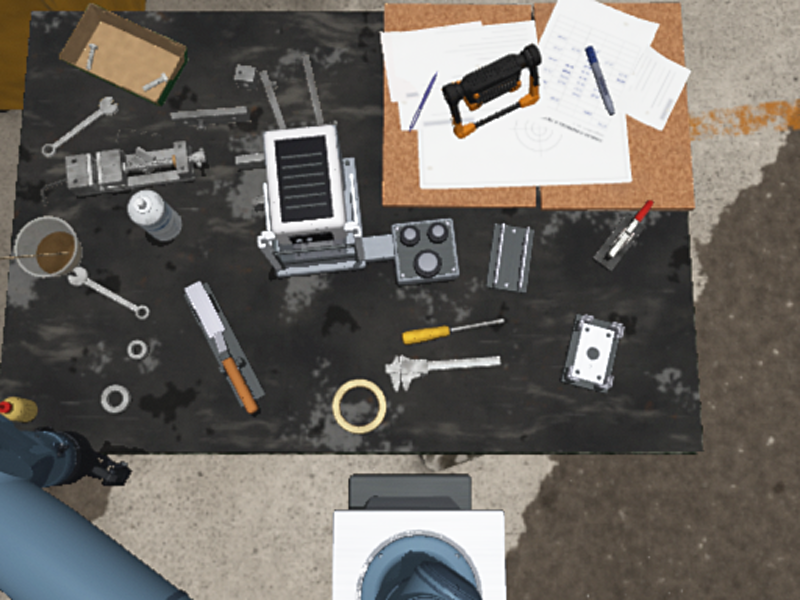

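View pics/side0b.png

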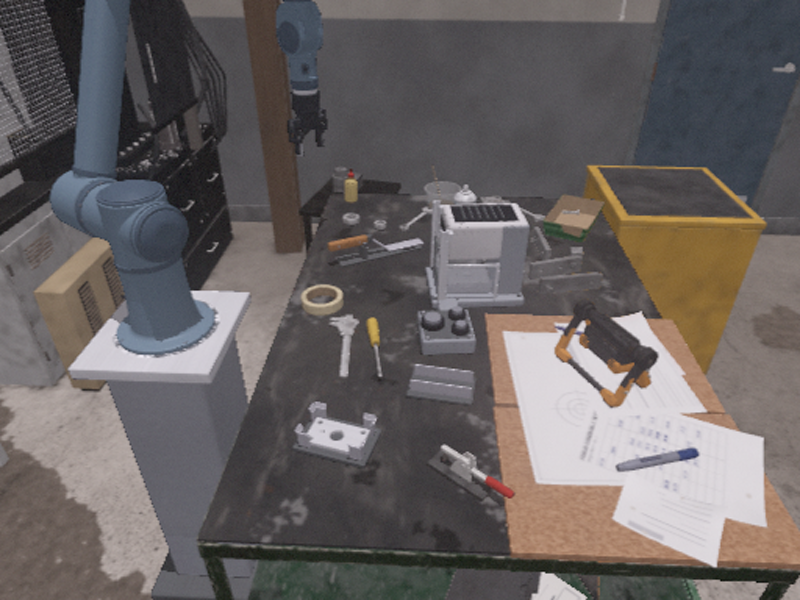

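The top view shows the machine at about (310,205), console (425,250), lifter from (200,295) to (250,405), stand (510,258) and magazine (593,352). Screwdriver and caliper lie at (455,330) and (440,370). I'll enlarge these for keypoints.

```bash
python3 - <<'E'
import cv2,numpy as np
f=np.load("/tmp/top0.npy")[:,:,::-1]
def crop(x0,y0,x1,y1,s):
    c=cv2.resize(f[y0:y1,x0:x1],None,fx=s,fy=s,interpolation=cv2.INTER_CUBIC)
    for x in range(-(-x0//10)*10,x1,10):
        cv2.line(c,(int((x+.5-x0)*s),0),(int((x+.5-x0)*s),5),(0,255,255),1); cv2.putText(c,str(x),(int((x+.5-x0)*s)-8,16),0,.35,(0,255,255),1)
    for y in range(-(-y0//10)*10,y1,10):
        cv2.line(c,(0,int((y+.5-y0)*s)),(5,int((y+.5-y0)*s)),(0,255,255),1); cv2.putText(c,str(y),(6,int((y+.5-y0)*s)+4),0,.35,(0,255,255),1)
    return c
cv2.imwrite("pics/m1.png",crop(155,75,305,185,5.3))
A=crop(112,172,172,270,6); B=crop(308,136,348,192,5); C=crop(354,196,406,255,5)
o=np.zeros((600,800,3),np.uint8)
o[:A.shape[0],:A.shape[1]]=A; o[:B.shape[0],370:370+B.shape[1]]=B; o[300:300+C.shape[0],370:370+C.shape[1]]=C
cv2.imwrite("pics/m2.png",o)
E
```

```text
(no output)
```

View pics/m1.png

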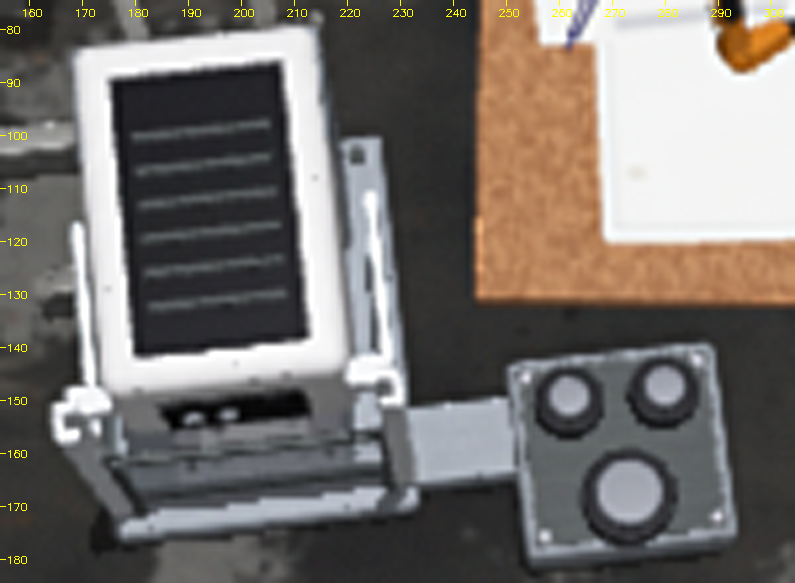

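View pics/m2.png

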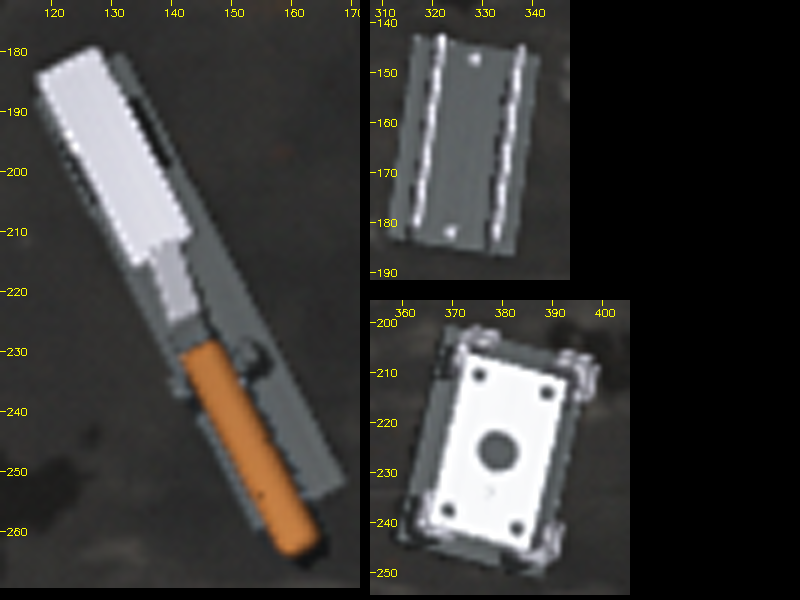

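```bash
cat > h.py <<'E'
import numpy as np
from scipy.optimize import least_squares
from rig import ctrl
K={n:ctrl.get_calibration(n) for n in("top","side")}
def proj(n,X):
    c=K[n]; p=np.atleast_2d(X)@c["R"].T+c["t"]
    return np.c_[c["fx"]*p[:,0]/p[:,2]+c["cx"],c["fy"]*p[:,1]/p[:,2]+c["cy"]]
def unproj(n,uv,z):
    c=K[n]; d=np.r_[(uv[0]-c["cx"])/c["fx"],(uv[1]-c["cy"])/c["fy"],1]@c["R"]; o=-c["t"]@c["R"]
    return o+d*(z-o[2])/d[2]
def world(p,L):
    L=np.atleast_2d(L)/1000.; c,s=np.cos(p[2]),np.sin(p[2])
    return np.c_[p[0]+c*L[:,0]-s*L[:,1],p[1]+s*L[:,0]+c*L[:,1],L[:,2]]
def fit(n,L,uv,p0):
    r=least_squares(lambda p:(proj(n,world(p,L))-uv).ravel(),p0,loss="soft_l1")
    return r.x,(proj(n,world(r.x,L))-uv)
E
cat > a.py <<'E'
from h import *
np.set_printoptions(precision=4,suppress=True)
px=lambda P,o,s,x0,y0:(np.array(P,float)-o)/s+[x0-.5,y0-.5]
def show(n,r): print(n,r[0][:2],np.degrees(r[0][2]),"res",r[1].round(1).tolist())
M=px([(620.7,447.5),(630,490),(570,395),(663,387),(510,365),(712,346),(735,530),(53,418),(402,378)],(0,0),5.3,155,75)
L=[(-78,-205,40),(-108,-205,63),(-50,-178,63),(-50,-232,63),(-20,-145,40),(-20,-265,40),(-136,-265,40),(-72,88,208),(-72,-88,208)]
show("marker",fit("top",L,M,[.6,.1,0]))
S=px([(442,36),(415,223),(522,46),(496,240)],(370,0),5,308,136)
show("stand",fit("top",[(60,24,34),(-60,24,34),(60,-24,34),(-60,-24,34)],S,[.6,-.2,0]))
H=px([(479,375),(547,392),(516,528),(448,510),(497,451)],(370,300),5,354,196)
W=np.array([unproj("top",u,.018) for u in H]); 
d=(W[0]+W[1]-W[2]-W[3]); print("mag",W.mean(0),W[4],np.degrees(np.arctan2(d[1],d[0])))
F=px([(398,540),(540,578),(450,325),(598,365)],(370,300),5,354,196)
print("magfoot",np.mean([unproj("top",u,.01) for u in F],0))
B=px([(38,76),(98,46),(135,267),(190,235),(199,348),(292,552)],(0,0),6,112,172)
show("lifter",fit("top",[(50,17,12.5),(50,-17,12.5),(-60,17,12.5),(-60,-17,12.5),(-119,0,67),(-231,0,67)],B,[.5,.3,.5]))
R=px([(125,55),(345,483),(258,530)],(0,0),6,112,172)
print("rest",[unproj("top",u,.006) for u in R]); s=px([(255,360),(178,388)],(0,0),6,112,172); print([unproj("top",u,.05) for u in s])
for n,u,z in(("sd tip",(505,320),.01),("sd handle end",(403,338),.012),("cal tip",(500,360),.005),("cal jaw",(390,375),.005)): print(n,unproj("top",np.array(u)/1.5625,z))
E
python3 a.py
```

```text
marker [0.6993 0.1966] 5.972879808420305 res [[0.1, 0.1], [-0.3, 0.2], [-0.1, 0.0], [0.4, -0.3], [-0.9, -0.9], [0.4, -1.3], [0.6, 1.4], [-0.2, -0.1], [-0.1, 0.8]]
stand [ 0.6338 -0.1832] -9.157013584762142 res [[0.2, -0.3], [0.1, 0.6], [-0.1, 0.1], [-0.2, -0.3]]
mag [ 0.4449 -0.3356  0.018 ] [ 0.4449 -0.3354  0.018 ] -15.121760042838936
magfoot [ 0.4456 -0.3372  0.01  ]
lifter [0.5344 0.4115] 28.153727053157485 res [[-0.0, 0.0], [0.1, -0.1], [-0.4, 0.1], [0.7, 0.1], [-1.2, -0.4], [0.5, 0.3]]
rest [array([0.5828, 0.4083, 0.006 ]), array([0.3669, 0.2902, 0.006 ]), array([0.3438, 0.3325, 0.006 ])]
[array([0.4241, 0.3282, 0.05  ]), array([0.4105, 0.3649, 0.05  ])]
sd tip [ 0.5088 -0.1715  0.01  ]
sd handle end [0.4733 0.0257 0.012 ]
cal tip [ 0.4318 -0.1609  0.005 ]
cal jaw [0.4028 0.0506 0.005 ]
```

```bash
cat > plan.py <<'E'
# plan.py [start x y z yaw | -] then targets x,y,z,yaw[,nmin] : identical rows per segment (shift then turn)
import sys,numpy as np
from rig import ctrl
from scipy.spatial.transform import Rotation as Ro
o=ctrl.observe(); p=np.array(o["ee_pos"]); r=o["tcp_rot"]
print("t %.2f"%o["time"],p.round(4),np.round(r,2),"F",np.round(o["wrist_force"],1),"w %.4f g %.1f"%(o["width"],o["gripper_force"]),"q",np.round(o["qpos"],0))
yaw=r[2]
for a in sys.argv[1:]:
    v=[float(s) for s in a.split(",")]; t=np.array(v[:3]); dy=(v[3]-yaw+180)%360-180
    B=lambda k:(Ro.from_euler("z",k,degrees=True)*Ro.from_euler("x",180,degrees=True)).as_matrix()
    n=int(v[4]) if len(v)>4 else max(1,int(np.ceil(abs(dy)/9.9)))
    while 1:
        S=sum(B(yaw+dy*k/n) for k in range(n)); d=np.linalg.solve(S,t-p)/.025
        if max(abs(d))<=1 and abs(dy/n)<=10: break
        n+=1
    print(f"{n} rows linear {d.round(2).tolist()} turn z {-dy/n/10:.3f}"); p=t; yaw+=dy
E
python3 plan.py .43,.03,.2,186 .613,-.0185,.1,186 .613,-.0185,.07,186 .613,-.0185,.055,186,2 .613,-.0185,.085,186 .668,.0145,.085,186 .668,.0145,.055,186
```

```text
t 0.10 [0.26   0.5122 0.206 ] [-1.7990e+02 -1.0000e-02  1.5308e+02] F [-0.2  0.4  0.4] w 0.0856 g 0.0 q [57. 22.  5. 73.  0. 84.]
18 rows linear [-0.59, -0.99, 0.01] turn z -0.183
8 rows linear [-0.88, -0.34, 0.5] turn z -0.000
2 rows linear [0.0, -0.0, 0.6] turn z -0.000
2 rows linear [0.0, -0.0, 0.3] turn z -0.000
2 rows linear [-0.0, 0.0, -0.6] turn z -0.000
3 rows linear [-0.78, 0.36, 0.0] turn z -0.000
2 rows linear [0.0, -0.0, 0.6] turn z -0.000
```

```bash
python3 -m handwheel '[{"linear":[-0.59,-0.99,0],"turn":[0,0,-0.18]},{"linear":[-0.59,-0.99,0],"turn":[0,0,-0.18]},{"linear":[-0.59,-0.99,0],"turn":[0,0,-0.18]},{"linear":[-0.59,-0.99,0],"turn":[0,0,-0.18]},{"linear":[-0.59,-0.99,0],"turn":[0,0,-0.18]},{"linear":[-0.59,-0.99,0],"turn":[0,0,-0.18]}]' 0 40
python3 -m handwheel '[{"linear":[-0.59,-0.99,0],"turn":[0,0,-0.18]},{"linear":[-0.59,-0.99,0],"turn":[0,0,-0.18]},{"linear":[-0.59,-0.99,0],"turn":[0,0,-0.18]},{"linear":[-0.59,-0.99,0],"turn":[0,0,-0.18]},{"linear":[-0.59,-0.99,0],"turn":[0,0,-0.18]},{"linear":[-0.59,-0.99,0],"turn":[0,0,-0.18]}]'
python3 -m handwheel '[{"linear":[-0.59,-0.99,0],"turn":[0,0,-0.18]},{"linear":[-0.59,-0.99,0],"turn":[0,0,-0.18]},{"linear":[-0.59,-0.99,0],"turn":[0,0,-0.18]},{"linear":[-0.59,-0.99,0],"turn":[0,0,-0.18]},{"linear":[-0.59,-0.99,0],"turn":[0,0,-0.18]},{"linear":[-0.59,-0.99,0],"turn":[0,0,-0.2]}]'
python3 -m handwheel '[{"linear":[-0.88,-0.34,0.5],"turn":[0,0,0]},{"linear":[-0.88,-0.34,0.5],"turn":[0,0,0]},{"linear":[-0.88,-0.34,0.5],"turn":[0,0,0]},{"linear":[-0.88,-0.34,0.5],"turn":[0,0,0]},{"linear":[-0.88,-0.34,0.5],"turn":[0,0,0]},{"linear":[-0.88,-0.34,0.5],"turn":[0,0,0]},{"linear":[-0.88,-0.34,0.5],"turn":[0,0,0]},{"linear":[-0.88,-0.34,0.5],"turn":[0,0,0]}]'
python3 -m handwheel '[{"linear":[0,0,0],"turn":[0,0,0]}]'
python3 plan.py .613,-.0185,.07,186 .613,-.0185,.055,186,2
```

```text
time: 0.85
ee_pos: [0.2852, 0.3408, 0.2064]
tcp_rot: [-180.0, -0.0, 164.0]
wrist_force: [-0.7, 0.9, -0.5]
width: 0.0003
gripper_force: 0.0
time: 1.6
ee_pos: [0.342, 0.1779, 0.2065]
tcp_rot: [-180.0, -0.0, 174.7]
wrist_force: [-0.5, 0.2, 0.0]
width: -0.0002
gripper_force: 0.0
time: 2.35
ee_pos: [0.4284, 0.0285, 0.2064]
tcp_rot: [180.0, -0.0, -174.3]
wrist_force: [-0.2, 0.2, 0.0]
width: -0.0003
gripper_force: 0.0
time: 3.35
ee_pos: [0.6105, -0.021, 0.1058]
tcp_rot: [180.0, -0.1, -174.3]
wrist_force: [0.8, 0.5, 0.2]
width: 0.0002
gripper_force: 0.0
time: 3.48
ee_pos: [0.6102, -0.0211, 0.1049]
tcp_rot: [180.0, -0.1, -174.3]
wrist_force: [-0.5, 0.3, 0.5]
width: -0.0005
gripper_force: 0.0
t 3.48 [ 0.6102 -0.0211  0.1049] [ 1.7996e+02 -1.4000e-01 -1.7435e+02] F [-0.5  0.3  0.5] w -0.0005 g 0.0 q [ -8.  28.  -0.  62.   0. -14.]
2 rows linear [-0.06, 0.05, 0.7] turn z -0.017
2 rows linear [0.0, -0.0, 0.3] turn z -0.000
```

```bash
python3 -m handwheel '[{"linear":[-0.06,0.05,0.7],"turn":[0,0,0]},{"linear":[-0.06,0.05,0.7],"turn":[0,0,0]},{"linear":[0,0,0.3],"turn":[0,0,0]},{"linear":[0,0,0.3],"turn":[0,0,0]},{"linear":[0,0,0],"turn":[0,0,0]}]'
python3 -m handwheel '[{"linear":[0,0,-0.7],"turn":[0,0,0]},{"linear":[0,0,-0.7],"turn":[0,0,0]},{"linear":[-0.78,0.36,0],"turn":[0,0,0]},{"linear":[-0.78,0.36,0],"turn":[0,0,0]},{"linear":[-0.78,0.36,0],"turn":[0,0,0]},{"linear":[0,0,0],"turn":[0,0,0]}]'
python3 plan.py .668,.0145,.07,186 .668,.0145,.055,186
```

```text
time: 4.1
ee_pos: [0.6126, -0.018, 0.0567]
tcp_rot: [180.0, -0.0, -174.3]
wrist_force: [0.3, -0.3, 0.7]
width: -0.0002
gripper_force: 0.0
time: 4.85
ee_pos: [0.6699, 0.0152, 0.0924]
tcp_rot: [-180.0, 0.1, -174.3]
wrist_force: [-0.2, 0.2, -0.7]
width: -0.0001
gripper_force: 0.0
t 4.85 [0.6699 0.0152 0.0924] [-1.7999e+02  1.0000e-01 -1.7426e+02] F [-0.2  0.2 -0.7] w -0.0001 g 0.0 q [ -4.  35.  10.  64.   0. -10.]
1 rows linear [0.08, -0.02, 0.89] turn z -0.026
1 rows linear [-0.0, -0.0, 0.6] turn z -0.000
```

```bash
python3 -m handwheel '[{"linear":[0.78,-0.36,0],"turn":[0,0,0]},{"linear":[0.78,-0.36,0],"turn":[0,0,0]},{"linear":[0.78,-0.36,0],"turn":[0,0,0]},{"linear":[0,0,0.7],"turn":[0,0,0]},{"linear":[0,0,0.7],"turn":[0,0,0]},{"linear":[0,0,0.1],"turn":[0,0,0]},{"linear":[0,0,0],"turn":[0,0,0]}]'
python3 - <<'E'
from rig import ctrl;import cv2
o=ctrl.observe();print(o["ee_pos"],o["wrist_force"])
f=ctrl.grab_frame("side")[:,:,::-1][150:255,235:345]; g=ctrl.grab_frame("top")[:,:,::-1][110:215,215:325]
import numpy as np
cv2.imwrite("pics/k1.png",cv2.resize(np.hstack([f,g]),(800,382),interpolation=cv2.INTER_CUBIC))
E
```

```text
time: 5.72
ee_pos: [0.6128, -0.0183, 0.0548]
tcp_rot: [-180.0, 0.0, -174.3]
wrist_force: [1.0, 1.0, 0.1]
width: 0.0002
gripper_force: 0.0
[ 0.61282171 -0.01829163  0.05481361] [1.00214995 0.99576641 0.13860964]
```

View pics/k1.png

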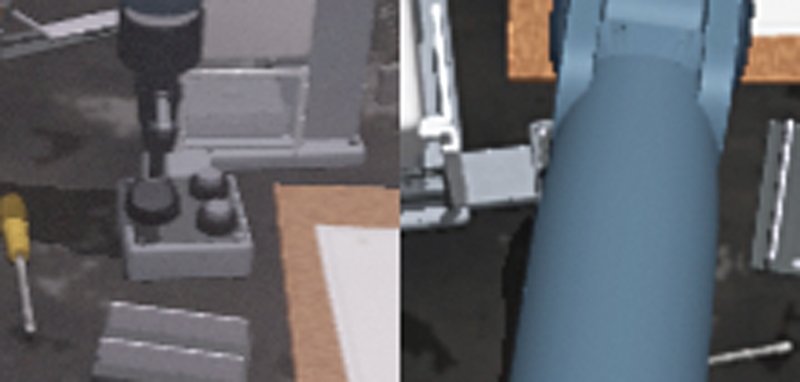

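```bash
python3 - <<'E'
from h import *
print(proj("side",[[.6128,-.0183,.0548],[.613,-.0185,.063],[.668,.0145,.063],[.6737,-.0393,.063]]))
f=np.load("/tmp/side0.npy")[:,:,::-1]; g=np.load("/tmp/top0.npy")[:,:,::-1]
import cv2
f=f[150:255,235:345].copy(); g=ctrl.grab_frame("side")[150:255,235:345][:,:,::-1]
cv2.imwrite("pics/k2.png",cv2.resize(np.hstack([f,g]),(800,382),interpolation=cv2.INTER_CUBIC))
for z in (.063,.055,.045): print(z,unproj("side",(277.1,201.7),z), unproj("top",(155+630/5.3-.5,75+490/5.3-.5),z))
E
```

```text
[[276.13207145 204.04501696]
 [276.26771313 202.11847003]
 [292.08168835 197.20094836]
 [294.27373774 206.18585052]]
0.063 [ 0.61583729 -0.01583627  0.063     ] [ 0.61372181 -0.01931343  0.063     ]
0.055 [ 0.61607573 -0.0042782   0.055     ] [ 0.61548862 -0.01966097  0.055     ]
0.045 [0.61637379 0.01016939 0.045     ] [ 0.61769714 -0.02009541  0.045     ]
```

View pics/k2.png

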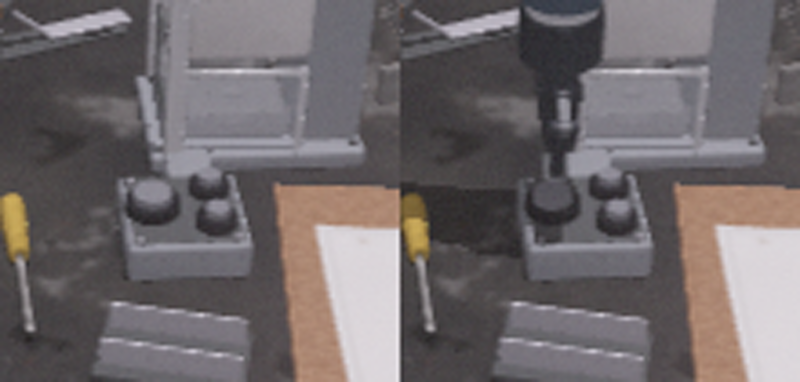

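Tip looks to be still above the button (near pixel (558,175) of the crop), with no force, and the pose agrees in both cameras; I step down watching the force.

```bash
python3 -m handwheel '[{"linear":[0,0,0.1],"turn":[0,0,0]},{"linear":[0,0,0],"turn":[0,0,0]}]' | egrep 'pos|force'
python3 -m handwheel '[{"linear":[0,0,0.1],"turn":[0,0,0]},{"linear":[0,0,0],"turn":[0,0,0]}]'| egrep 'pos|force'
python3 -m handwheel '[{"linear":[0,0,0.1],"turn":[0,0,0]},{"linear":[0,0,0],"turn":[0,0,0]}]'| egrep 'pos|force'
```

```text
ee_pos: [0.613, -0.018, 0.0518]
wrist_force: [1.0, -0.2, -0.6]
gripper_force: 0.0
ee_pos: [0.6128, -0.018, 0.049]
wrist_force: [0.5, -0.1, -0.4]
gripper_force: 0.0
ee_pos: [0.6128, -0.018, 0.0465]
wrist_force: [0.1, 0.1, -0.6]
gripper_force: 0.0
```

```bash
for i in 1 ; do python3 -m handwheel '[{"linear":[0,0,0.1],"turn":[0,0,0]},{"linear":[0,0,0],"turn":[0,0,0]}]' | egrep 'pos|t_force'
python3 -m handwheel '[{"linear":[0,0,0.1],"turn":[0,0,0]},{"linear":[0,0,0],"turn":[0,0,0]}]'| egrep 'pos|t_force'
python3 -m handwheel '[{"linear":[0,0,0.1],"turn":[0,0,0]},{"linear":[0,0,0],"turn":[0,0,0]}]'| egrep 'pos|t_force'; done
python3 - <<'E'
from h import *
import cv2
f=ctrl.grab_frame("side")[:,:,::-1]; a=f[165:230,250:320]; b=np.load("/tmp/side0.npy")[165:230,250:320,::-1]
cv2.imwrite("pics/k3.png",cv2.resize(np.hstack([b,a]),(800,371),interpolation=cv2.INTER_CUBIC))
E
```

```text
ee_pos: [0.6128, -0.018, 0.044]
wrist_force: [0.2, 0.8, -0.4]
ee_pos: [0.6128, -0.018, 0.0415]
wrist_force: [0.4, 0.3, 0.5]
ee_pos: [0.6128, -0.018, 0.039]
wrist_force: [-0.1, -0.1, 0.2]
```

View pics/k3.png

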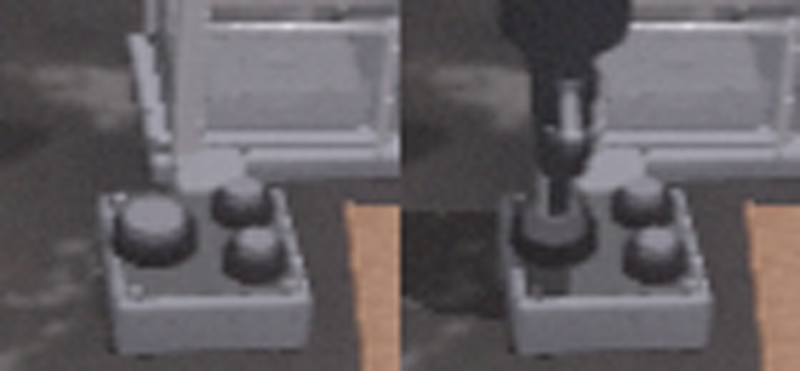

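The tip is now at about crop pixel (555,213), right over the button's top: the true tip lies ~20 mm above the reported TCP. Continue down.

```bash
python3 -m handwheel '[{"linear":[0,0,0.1],"turn":[0,0,0]},{"linear":[0,0,0],"turn":[0,0,0]}]' | egrep 'pos|t_force'
python3 -m handwheel '[{"linear":[0,0,0.1],"turn":[0,0,0]},{"linear":[0,0,0],"turn":[0,0,0]}]'| egrep 'pos|t_force'
python3 -m handwheel '[{"linear":[0,0,0.1],"turn":[0,0,0]},{"linear":[0,0,0],"turn":[0,0,0]}]'| egrep 'pos|t_force'
python3 -m handwheel '[{"linear":[0,0,0.1],"turn":[0,0,0]},{"linear":[0,0,0],"turn":[0,0,0]}]'| egrep 'pos|t_force'
```

```text
ee_pos: [0.6133, -0.0181, 0.037]
wrist_force: [-0.6, 0.1, 1.6]
ee_pos: [0.6133, -0.0181, 0.0345]
wrist_force: [-0.7, -0.3, 3.5]
ee_pos: [0.6134, -0.0181, 0.0321]
wrist_force: [-0.6, -0.0, 5.1]
ee_pos: [0.6135, -0.0181, 0.0318]
wrist_force: [-5.5, 0.7, 18.6]
```

```bash
python3 -m handwheel '[{"linear":[0,0,-0.8],"turn":[0,0,0]},{"linear":[0,0,-0.6],"turn":[0,0,0]},{"linear":[-0.75,0.36,0],"turn":[0,0,0]},{"linear":[-0.75,0.36,0],"turn":[0,0,0]},{"linear":[-0.75,0.36,0],"turn":[0,0,0]},{"linear":[0,0,0.7],"turn":[0,0,0]},{"linear":[0,0,0.6],"turn":[0,0,0]},{"linear":[0,0,0],"turn":[0,0,0]}]' | egrep 'time|pos|t_force'
python3 -m handwheel '[{"linear":[0,0,0],"turn":[0,0,0]},{"linear":[0,0,0],"turn":[0,0,0]},{"linear":[0,0,-1],"turn":[0,0,0]},{"linear":[0,0,-1],"turn":[0,0,0]},{"linear":[0,0,-1],"turn":[0,0,0]}]' 1
python3 plan.py .44,.05,.14,200 .383,.3304,.14,208 .383,.3304,.06,208 .383,.3304,.011,208
```

```text
time: 9.43
ee_pos: [0.6671, 0.0147, 0.0327]
wrist_force: [1.0, 1.7, 4.6]
time: 10.05
ee_pos: [0.6651, 0.0146, 0.1062]
tcp_rot: [179.9, -0.2, -174.3]
wrist_force: [0.6, 0.4, 0.7]
width: 0.0855
gripper_force: 0.0
t 10.05 [0.6651 0.0146 0.1062] [ 1.7994e+02 -1.6000e-01 -1.7432e+02] F [0.6 0.4 0.7] w 0.0855 g 0.0 q [ -4.  35.  11.  66.   0. -10.]
9 rows linear [0.95, 0.36, -0.15] turn z -0.159
12 rows linear [-0.2, 0.93, 0.0] turn z -0.067
4 rows linear [-0.0, -0.0, 0.8] turn z -0.000
2 rows linear [0.0, -0.0, 0.98] turn z -0.000
```

```bash
python3 -m handwheel '[{"linear":[0.95,0.36,-0.15],"turn":[0,0,-0.16]},{"linear":[0.95,0.36,-0.15],"turn":[0,0,-0.16]},{"linear":[0.95,0.36,-0.15],"turn":[0,0,-0.16]},{"linear":[0.95,0.36,-0.15],"turn":[0,0,-0.16]},{"linear":[0.95,0.36,-0.15],"turn":[0,0,-0.16]},{"linear":[0.95,0.36,-0.15],"turn":[0,0,-0.16]},{"linear":[0.95,0.36,-0.15],"turn":[0,0,-0.16]},{"linear":[0.95,0.36,-0.15],"turn":[0,0,-0.16]}]' >/dev/null
python3 -m handwheel '[{"linear":[0.95,0.36,-0.15],"turn":[0,0,-0.16]},{"linear":[-0.2,0.93,0],"turn":[0,0,-0.07]},{"linear":[-0.2,0.93,0],"turn":[0,0,-0.07]},{"linear":[-0.2,0.93,0],"turn":[0,0,-0.07]},{"linear":[-0.2,0.93,0],"turn":[0,0,-0.07]},{"linear":[-0.2,0.93,0],"turn":[0,0,-0.07]},{"linear":[-0.2,0.93,0],"turn":[0,0,-0.07]},{"linear":[-0.2,0.93,0],"turn":[0,0,-0.07]}]' >/dev/null
python3 -m handwheel '[{"linear":[-0.2,0.93,0],"turn":[0,0,-0.07]},{"linear":[-0.2,0.93,0],"turn":[0,0,-0.07]},{"linear":[-0.2,0.93,0],"turn":[0,0,-0.07]},{"linear":[-0.2,0.93,0],"turn":[0,0,-0.07]},{"linear":[-0.2,0.93,0],"turn":[0,0,-0.05]}]' >/dev/null
python3 - <<'E'
from h import *
for u in ((199,348),(292,552),(245.5,450)): print(unproj("top",np.array(u)/6+[111.5,171.5],.067))
g=ctrl.grab_frame("top")[:,:,::-1]; s=ctrl.grab_frame("side")[:,:,::-1]
import cv2
o=np.zeros((600,800,3),np.uint8)
o[:,:400]=cv2.resize(s[100:220,205:285],(400,600),interpolation=cv2.INTER_CUBIC); o[:,400:]=cv2.resize(g[90:270,120:240],(400,600),interpolation=cv2.INTER_CUBIC)
cv2.imwrite("pics/g1.png",o)
E
python3 plan.py .383,.3304,.06,208 .383,.3304,.011,208
```

```text
[0.42830341 0.35178436 0.067     ]
[0.33165922 0.30411917 0.067     ]
[0.37970775 0.32781684 0.067     ]
t 12.78 [0.3813 0.329  0.1396] [ 1.7995e+02 -1.0000e-01 -1.5156e+02] F [ 0.9 -0.5 -0.8] w 0.0855 g 0.0 q [ 34.  15. -14.  60.   0.   5.]
4 rows linear [-0.02, 0.0, 0.8] turn z 0.011
2 rows linear [0.0, -0.0, 0.98] turn z -0.000
```

View pics/g1.png

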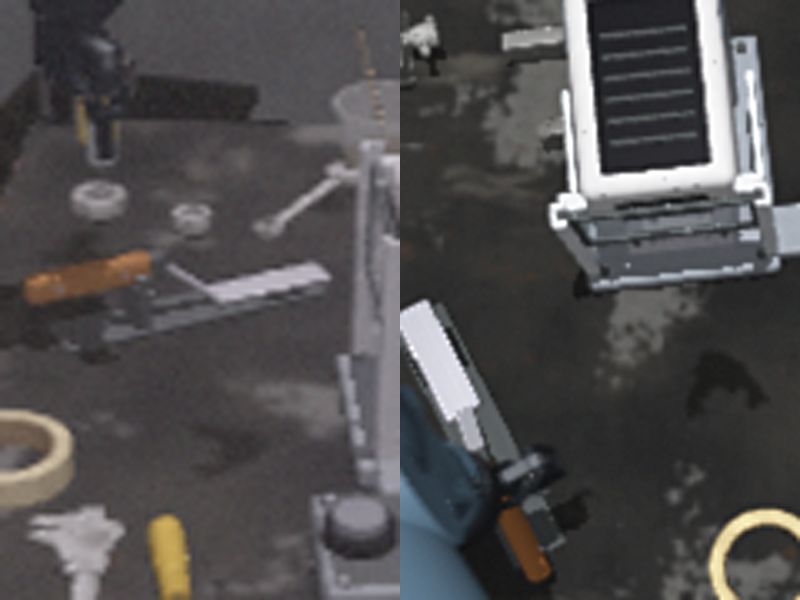

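```bash
python3 - <<'E'
from h import *
c=np.array([.3813,.329]); d=np.array([np.sin(np.radians(28.4)),-np.cos(np.radians(28.4))])*.0425
for z in(.14,.165,.178,.19): print(z,proj("side",[[*c,z],[*(c+d),z],[*(c-d),z]]).round(0).tolist(),proj("top",[[*(c+d),z]]).round(0))
E
```

```text
0.14 [[221.0, 137.0], [225.0, 141.0], [217.0, 133.0]] [[161. 237.]]
0.165 [[221.0, 131.0], [224.0, 135.0], [217.0, 127.0]] [[159. 236.]]
0.178 [[220.0, 128.0], [224.0, 132.0], [217.0, 124.0]] [[158. 236.]]
0.19 [[220.0, 125.0], [224.0, 129.0], [216.0, 122.0]] [[157. 235.]]
```

Guard is raised (dark pane gone from the front at crop (680,230)), the lifter lies undisturbed; the tip height confirms the +25 mm bias. Grasp the handle.

```bash
python3 -m handwheel '[{"linear":[-0.03,0,0.85],"turn":[0,0,0]},{"linear":[0,0,0.85],"turn":[0,0,0]},{"linear":[0,0,0.85],"turn":[0,0,0]},{"linear":[0,0,0.85],"turn":[0,0,0]},{"linear":[0,0,0.85],"turn":[0,0,0]},{"linear":[0,0,0.88],"turn":[0,0,0]},{"linear":[0,0,0],"turn":[0,0,0]}]' 
python3 -m handwheel '[{"linear":[0,0,0],"turn":[0,0,0]},{"linear":[0,0,0],"turn":[0,0,0]},{"linear":[0,0,0],"turn":[0,0,0]},{"linear":[0,0,0],"turn":[0,0,0]}]' 0 110
python3 -m handwheel '[{"linear":[0,0,-0.4],"turn":[0,0,0]},{"linear":[0,0,-0.6],"turn":[0,0,0]},{"linear":[0,0,0],"turn":[0,0,0]}]'
python3 plan.py
```

```text
time: 13.65
ee_pos: [0.3812, 0.3261, 0.0104]
tcp_rot: [-180.0, -0.3, -151.8]
wrist_force: [0.1, -0.3, 1.0]
width: 0.0855
gripper_force: 0.0
time: 14.15
ee_pos: [0.3838, 0.3287, 0.0131]
tcp_rot: [180.0, 0.1, -151.7]
wrist_force: [-0.7, 0.4, 5.3]
width: 0.0185
gripper_force: 106.5
time: 14.52
ee_pos: [0.3846, 0.329, 0.039]
tcp_rot: [180.0, 0.2, -151.7]
wrist_force: [0.3, 0.0, -2.4]
width: 0.0185
gripper_force: 106.8
t 14.53 [0.3846 0.329  0.039 ] [ 179.99    0.18 -151.71] F [ 0.3  0.  -2.4] w 0.0185 g 106.8 q [ 33.  20. -24.  46.  -0.   5.]
```

```bash
python3 - <<'E'
from h import *
P=lambda u:np.array(u)/5.3+[154.5,74.5]
p=[.6993,.1966,np.radians(5.97)]
def loc(w): d=w[:2]-p[:2]; c,s=np.cos(p[2]),np.sin(p[2]); return np.round([1e3*(c*d[0]+s*d[1]),1e3*(-s*d[0]+c*d[1])],1)
for n,u,z in [("scr",(524,379),.04),("scr",(697,358),.04),("scr",(717,516),.04),("scr",(545,537),.04),("sillL",(120,535),.022),("sillR",(417,502),.022),("postL",(53,418),.208),("postR",(402,378),.208),("base backR",(382,138),.022),("base frontR",(405,400),.022)]:
    print(n,loc(unproj("top",P(u),z)))
# side view model points
pts={"base FR":(-95,-88,22),"base BR":(130,-88,22),"postR top":(-72,-88,208),"railR front":(-60,-25,36),"railR back":(60,-25,36)}
for k,v in pts.items(): print(k,proj("side",world(p,v)).round(1),proj("top",world(p,v)).round(1))
f=ctrl.grab_frame("side"); import cv2
c=cv2.resize(f[120:195,268:338,::-1],(560,600),interpolation=cv2.INTER_CUBIC)
for k,v in list(pts.items()):
    q=(proj("side",world(p,v))[0]-[267.5,119.5])*8; cv2.circle(c,tuple(int(i) for i in q),4,(0,0,255),1)
for yy in(-28,-22,22,28): 
    q=(proj("side",world(p,[(-60,yy,36),(60,yy,36)]))-[267.5,119.5])*8; cv2.line(c,*[tuple(int(i) for i in a) for a in q],(0,255,0),1)
cv2.imwrite("pics/n1.png",c)
E
```

```text
scr [ -32.2 -154.4]
scr [ -30.  -253.8]
scr [-122.6 -254.6]
scr [-124.7 -156.7]
sillL [-95.1  83.6]
sillR [-93.3 -86.6]
postL [-72.5  87.6]
postR [-69.7 -88.4]
base backR [125.7 -87.2]
base frontR [-32.9 -85.5]
base FR [[276.3 193.2]] [[233.7 169.7]]
base BR [[335.6 191.5]] [[226.7  99.2]]
postR top [[284.7 148.3]] [[230.3 146.7]]
railR front [[283.8 181. ]] [[211.6 159.5]]
railR back [[314.5 180.2]] [[208.1 121.4]]
```

View pics/n1.png

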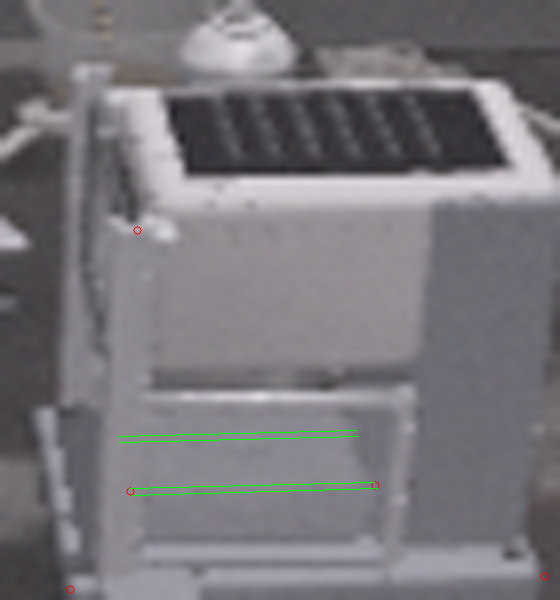

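Fit overlay matches the machine (rails behind the window at crop (130-375,490)). I refine yaw to ≈6.8°, nest at (0.6986, 0.1975).

```bash
python3 plan.py .3846,.329,.075,208.3 .369,.158,.06,186.8 .369,.158,.0315,186.8 .5199,.1762,.0315,186.8
```

```text
t 14.57 [0.3841 0.3287 0.0382] [ 1.7999e+02  1.2000e-01 -1.5172e+02] F [ 0.2 -0.6 -2.2] w 0.0183 g 106.8 q [ 33.  20. -24.  46.  -0.   5.]
2 rows linear [-0.01, 0.0, -0.74] turn z -0.001
7 rows linear [0.41, -0.9, 0.09] turn z 0.307
2 rows linear [0.0, -0.0, 0.57] turn z -0.000
7 rows linear [-0.87, 0.0, 0.0] turn z -0.000
```

```bash
python3 -m handwheel '[{"linear":[0,0,-0.74],"turn":[0,0,0]},{"linear":[0,0,-0.74],"turn":[0,0,0]}]'>/dev/null
python3 -m handwheel '[{"linear":[0.41,-0.9,0.09],"turn":[0,0,0.3]},{"linear":[0.41,-0.9,0.09],"turn":[0,0,0.3]},{"linear":[0.41,-0.9,0.09],"turn":[0,0,0.31]},{"linear":[0.41,-0.9,0.09],"turn":[0,0,0.31]},{"linear":[0.41,-0.9,0.09],"turn":[0,0,0.31]},{"linear":[0.41,-0.9,0.09],"turn":[0,0,0.31]},{"linear":[0.41,-0.9,0.09],"turn":[0,0,0.31]},{"linear":[0,0,0],"turn":[0,0,0]}]'>/dev/null
python3 plan.py .369,.158,.0315,186.8 .5199,.1762,.0315,186.8
python3 - <<'E'
from h import *
import cv2
f=ctrl.grab_frame("top"); s=ctrl.grab_frame("side"); o=ctrl.observe(); t=np.array(o["ee_pos"]); a=np.radians(o["tcp_rot"][2]+180)
np.save("/tmp/s1.npy",s)
for n,im in(("top",f),("side",s)):
    old=np.load(f"/tmp/{n}0.npy")
    m=((im.min(2)>120)&(old.max(2)<110)).astype(np.uint8)
    L=lambda P:proj(n,world([t[0]+.172*np.cos(a),t[1]+.172*np.sin(a),a],np.array(P,float)+[0,0,1e3*(t[2]-.0031)]))
    pr=L([(50,17,2.5),(50,-17,2.5),(-60,17,2.5),(-60,-17,2.5)]); print(n,pr.round(1).tolist())
    k,lab,st,ce=cv2.connectedComponentsWithStats(m)
    for i in range(1,k):
        if st[i,4]>60 and abs(ce[i]-pr.mean(0)).max()<40:
            b=cv2.minAreaRect(np.argwhere(lab==i)[:,::-1].astype(np.float32)); print(st[i],ce[i].round(1),cv2.boxPoints(b).round(1).tolist(),"pred c",pr.mean(0).round(1))
E
```

```text
t 15.82 [0.3658 0.1557 0.058 ] [-1.7999e+02 -1.2000e-01 -1.7333e+02] F [ 1.2  0.4 -1.8] w 0.0186 g 107.3 q [ 14.   8. -37.  45.   0.   7.]
2 rows linear [-0.07, 0.04, 0.53] turn z -0.006
7 rows linear [-0.87, 0.0, 0.0] turn z -0.000
top [[198.8, 176.4], [210.3, 175.1], [202.6, 213.2], [214.2, 211.9]]
[199 176  16  37 430] [206.7 193.6] [[198.5, 176.8000030517578], [210.5, 175.3000030517578], [214.89999389648438, 211.89999389648438], [202.89999389648438, 213.3000030517578]] pred c [206.5 194.2]
side [[269.6, 171.1], [270.4, 175.6], [241.5, 172.0], [241.8, 176.5]]
[231 165  41  12 165] [252.4 173.1] [[229.5, 173.60000610351562], [231.0, 165.0], [271.5, 172.3000030517578], [270.0, 180.8000030517578]] pred c [255.8 173.8]
```

```bash
python3 - <<'E'
import numpy as np
s=np.load("/tmp/s1.npy").astype(int).min(2)
for c in (244,250,256,262,267): print(c,s[166:182,c].tolist())
E
python3 -m handwheel '[{"linear":[-0.07,0.04,0.53],"turn":[0,0,0]},{"linear":[-0.07,0.04,0.53],"turn":[0,0,0]},{"linear":[0,0,0],"turn":[0,0,0]}]'
python3 plan.py .5199,.1762,.0315,186.8
```

```text
244 [64, 65, 63, 64, 68, 64, 122, 174, 179, 178, 182, 100, 63, 62, 62, 63]
250 [66, 65, 65, 66, 68, 63, 149, 177, 180, 178, 184, 102, 69, 69, 65, 66]
256 [64, 67, 63, 68, 67, 66, 173, 180, 181, 178, 157, 103, 94, 86, 75, 76]
262 [72, 68, 68, 68, 65, 90, 170, 179, 179, 178, 129, 102, 99, 95, 97, 96]
267 [73, 70, 67, 71, 61, 102, 172, 178, 177, 171, 108, 104, 111, 110, 110, 113]
time: 16.3
ee_pos: [0.3691, 0.1593, 0.0305]
tcp_rot: [-180.0, -0.2, -173.2]
wrist_force: [-1.2, 0.7, -1.9]
width: 0.0184
gripper_force: 107.2
t 16.30 [0.3691 0.1593 0.0305] [-179.98   -0.19 -173.16] F [-1.2  0.7 -1.9] w 0.0184 g 107.2 q [ 14.  11. -39.  41.   0.   7.]
7 rows linear [-0.87, -0.01, -0.01] turn z 0.001
```

```bash
python3 -m handwheel '[{"linear":[-0.8,-0.05,0],"turn":[0,0,0]},{"linear":[-0.88,0,0],"turn":[0,0,0]},{"linear":[-0.88,0,0],"turn":[0,0,0]},{"linear":[-0.88,0,0],"turn":[0,0,0]}]'
python3 -m handwheel '[{"linear":[-0.88,0,0],"turn":[0,0,0]},{"linear":[-0.88,0,0],"turn":[0,0,0]},{"linear":[-0.88,0,0],"turn":[0,0,0]},{"linear":[0,0,0],"turn":[0,0,0]}]'
python3 plan.py .5199,.1762,.0315,186.8
```

```text
time: 16.8
ee_pos: [0.4566, 0.1685, 0.0319]
tcp_rot: [180.0, -0.0, -173.2]
wrist_force: [0.3, 0.5, -1.9]
width: 0.0184
gripper_force: 107.3
time: 17.3
ee_pos: [0.5234, 0.1764, 0.032]
tcp_rot: [180.0, 0.1, -173.2]
wrist_force: [-0.1, 0.2, -2.2]
width: 0.0184
gripper_force: 107.3
t 17.30 [0.5234 0.1764 0.032 ] [ 1.7999e+02  9.0000e-02 -1.7322e+02] F [-0.1  0.2 -2.2] w 0.0184 g 107.3 q [ 12.  26. -17.  48.   0.   5.]
1 rows linear [0.14, 0.01, 0.02] turn z -0.002
```

```bash
python3 -m handwheel '[{"linear":[0,0,-0.15],"turn":[0,0,0]},{"linear":[0,0,-0.15],"turn":[0,0,0]},{"linear":[0,0,-0.2],"turn":[0,0,0]},{"linear":[0,0,-0.25],"turn":[0,0,0]},{"linear":[0,0,-0.2],"turn":[0,0,0]},{"linear":[0,0,0],"turn":[0,0,0]},{"linear":[0,0,0],"turn":[0,0,0]}]'
python3 plan.py .39,.1605,.052,186.8 .39,-.05,.1,176 .4646,-.1556,.1,170.85 .4646,-.1556,.045,170.85
```

```text
time: 18.18
ee_pos: [0.5215, 0.1759, 0.0557]
tcp_rot: [180.0, -0.0, -173.2]
wrist_force: [1.0, 0.1, -3.9]
width: 0.0184
gripper_force: 107.1
t 18.18 [0.5215 0.1759 0.0557] [ 1.8000e+02 -1.0000e-02 -1.7322e+02] F [ 1.   0.1 -3.9] w 0.0184 g 107.1 q [ 12.  24. -15.  51.   0.   5.]
6 rows linear [0.88, 0.0, 0.02] turn z -0.000
9 rows linear [0.03, -0.94, -0.21] turn z 0.120
4 rows linear [-0.85, -0.97, -0.0] turn z 0.129
3 rows linear [-0.0, -0.0, 0.73] turn z -0.000
```

```bash
python3 -m handwheel '[{"linear":[0.4,0,0],"turn":[0,0,0]},{"linear":[0.6,0,0],"turn":[0,0,0]},{"linear":[0.7,0,0],"turn":[0,0,0]},{"linear":[0.7,0,0],"turn":[0,0,0]},{"linear":[0.7,0,0],"turn":[0,0,0]},{"linear":[0.7,0,0],"turn":[0,0,0]},{"linear":[0.7,0,0],"turn":[0,0,0]},{"linear":[0.7,0,0],"turn":[0,0,0]}]'
python3 -m handwheel '[{"linear":[0.5,0,-0.2],"turn":[0,0,0]},{"linear":[0.3,0,-0.5],"turn":[0,0,0]},{"linear":[0,0,-0.6],"turn":[0,0,0]},{"linear":[0,0,-0.6],"turn":[0,0,0]},{"linear":[0,0,-0.3],"turn":[0,0,0]}]'
python3 plan.py .39,-.03,.115,180,12 .4577,-.1548,.115,170.85,9 .4577,-.1548,.045,170.85 .4577,-.1548,.025,170.85
```

```text
time: 19.18
ee_pos: [0.3909, 0.1604, 0.0556]
tcp_rot: [180.0, -0.0, -173.2]
wrist_force: [-0.7, -0.2, -2.9]
width: 0.0184
gripper_force: 107.1
time: 19.8
ee_pos: [0.3739, 0.1586, 0.1125]
tcp_rot: [180.0, 0.2, -173.2]
wrist_force: [-0.9, 0.1, -3.2]
width: 0.0184
gripper_force: 107.1
t 19.80 [0.3739 0.1586 0.1125] [ 179.97    0.18 -173.22] F [-0.9  0.1 -3.2] w 0.0184 g 107.1 q [ 14.   6. -31.  53.   0.   7.]
12 rows linear [-0.01, -0.63, -0.01] turn z 0.056
9 rows linear [-0.34, -0.53, -0.0] turn z 0.102
3 rows linear [0.0, -0.0, 0.93] turn z -0.000
1 rows linear [0.0, -0.0, 0.8] turn z -0.000
```

```bash
python3 -m handwheel '[{"linear":[0,-0.3,0],"turn":[0,0,0.02]},{"linear":[0,-0.6,0],"turn":[0,0,0.05]},{"linear":[0,-0.65,0],"turn":[0,0,0.06]},{"linear":[0,-0.65,0],"turn":[0,0,0.06]},{"linear":[0,-0.65,0],"turn":[0,0,0.06]},{"linear":[0,-0.65,0],"turn":[0,0,0.06]},{"linear":[0,-0.65,0],"turn":[0,0,0.06]},{"linear":[0,-0.65,0],"turn":[0,0,0.06]}]'>/dev/null
python3 -m handwheel '[{"linear":[0,-0.65,0],"turn":[0,0,0.06]},{"linear":[0,-0.65,0],"turn":[0,0,0.06]},{"linear":[0,-0.65,0],"turn":[0,0,0.06]},{"linear":[-0.2,-0.6,0],"turn":[0,0,0.1]},{"linear":[-0.34,-0.55,0],"turn":[0,0,0.1]},{"linear":[-0.34,-0.55,0],"turn":[0,0,0.1]},{"linear":[-0.34,-0.55,0],"turn":[0,0,0.1]},{"linear":[-0.34,-0.55,0],"turn":[0,0,0.1]}]'>/dev/null
python3 -m handwheel '[{"linear":[-0.34,-0.55,0],"turn":[0,0,0.1]},{"linear":[-0.34,-0.5,0],"turn":[0,0,0.1]},{"linear":[-0.3,-0.4,0],"turn":[0,0,0.1]},{"linear":[-0.2,-0.2,0],"turn":[0,0,0.1]},{"linear":[0,0,0],"turn":[0,0,0]}]'
python3 plan.py .4577,-.1548,.115,170.85
python3 - <<'E'
from h import *
import cv2
f=ctrl.grab_frame("top"); np.save("/tmp/f2.npy",f)
old=np.load("/tmp/top0.npy"); o=ctrl.observe(); t=o["ee_pos"]; a=np.radians(o["tcp_rot"][2]+180)
pl=lambda d:proj("top",world([t[0]+d*np.cos(a),t[1]+d*np.sin(a),a],np.array([(52,30,8),(52,-30,8),(-52,-30,8),(-52,30,8),(0,0,8)],float)+[0,0,1e3*(t[2]-.0006)]))
print("pred plate",pl(.1784).round(1).tolist())
m=((f.min(2)>150)).astype(np.uint8); m=cv2.morphologyEx(m,cv2.MORPH_OPEN,np.ones((3,3)))
k,lab,st,ce=cv2.connectedComponentsWithStats(m)
for i in range(1,k):
    if st[i,4]>200 and abs(ce[i]-pl(.1784)[4]).max()<40: print(st[i],ce[i],cv2.boxPoints(cv2.minAreaRect(np.argwhere(lab==i)[:,::-1].astype(np.float32))).round(1).tolist())
E
```

```text
time: 22.42
ee_pos: [0.4478, -0.1251, 0.1108]
tcp_rot: [180.0, 0.0, 171.7]
wrist_force: [-0.5, 0.7, -3.4]
width: 0.0184
gripper_force: 107.1
t 22.43 [ 0.4478 -0.1251  0.1108] [1.7998e+02 1.0000e-02 1.7166e+02] F [-0.5  0.7 -3.4] w 0.0184 g 107.1 q [-23.  12. -23.  55.   0. -15.]
2 rows linear [-0.28, -0.56, -0.08] turn z 0.040
pred plate [[312.1, 140.3], [332.9, 143.3], [328.5, 178.6], [307.5, 175.6], [320.3, 159.4]]
[308 141  25  41 648] [319.26851852 158.1882716 ] [[306.5, 180.3000030517578], [311.5, 139.8000030517578], [333.1000061035156, 142.5], [328.0, 183.0]]
```

```bash
python3 -m handwheel '[{"linear":[-0.15,-0.3,0],"turn":[0,0,0.04]},{"linear":[-0.28,-0.5,0],"turn":[0,0,0.04]},{"linear":[-0.13,-0.32,0],"turn":[0,0,0]},{"linear":[0,0,0.4],"turn":[0,0,0]},{"linear":[0,0,0.6],"turn":[0,0,0]},{"linear":[0,0,0.6],"turn":[0,0,0]},{"linear":[0,0,0.5],"turn":[0,0,0]},{"linear":[0,0,0],"turn":[0,0,0]}]'
python3 plan.py .4577,-.1548,.05,170.85 .4577,-.1548,.025,170.85
```

```text
time: 23.48
ee_pos: [0.4557, -0.1539, 0.0569]
tcp_rot: [179.9, -0.2, 170.9]
wrist_force: [-0.1, 0.3, -3.8]
width: 0.0185
gripper_force: 107.2
t 23.48 [ 0.4557 -0.1539  0.0569] [ 1.7994e+02 -1.7000e-01  1.7089e+02] F [-0.1  0.3 -3.8] w 0.0185 g 107.2 q [-26.  17. -25.  48.   0. -17.]
1 rows linear [-0.09, -0.02, 0.28] turn z 0.004
1 rows linear [-0.0, -0.0, 1.0] turn z -0.000
```

```bash
python3 -m handwheel '[{"linear":[-0.08,-0.02,0.35],"turn":[0,0,0]},{"linear":[0,0,0.3],"turn":[0,0,0]},{"linear":[0,0,0.2],"turn":[0,0,0]},{"linear":[0,0,0.2],"turn":[0,0,0]},{"linear":[0,0,0.2],"turn":[0,0,0]},{"linear":[0,0,0],"turn":[0,0,0]},{"linear":[0,0,0],"turn":[0,0,0]}]'
python3 plan.py
```

```text
time: 24.35
ee_pos: [0.4592, -0.1556, 0.0272]
tcp_rot: [180.0, 0.0, 170.9]
wrist_force: [0.5, -0.5, -1.0]
width: 0.0184
gripper_force: 107.3
t 24.35 [ 0.4592 -0.1556  0.0272] [1.8000e+02 2.0000e-02 1.7088e+02] F [ 0.5 -0.5 -1. ] w 0.0184 g 107.3 q [-26.  19. -27.  43.   0. -17.]
```

```bash
python3 -m handwheel '[{"linear":[0.4,0,0],"turn":[0,0,0]},{"linear":[0.8,0,0],"turn":[0,0,0]},{"linear":[0.9,0,0],"turn":[0,0,0]},{"linear":[0.9,0,0],"turn":[0,0,0]},{"linear":[0.9,0,0],"turn":[0,0,0]},{"linear":[0.5,0,0],"turn":[0,0,0]},{"linear":[0,0,-0.8],"turn":[0,0,0]},{"linear":[0,0,-1],"turn":[0,0,0]}]'
python3 plan.py .37,.08,.1,186,12 .3835,.3285,.1,208.3 .3835,.3285,.03,208.3 .3835,.3285,.0131,208.3
python3 - <<'E'
from h import *
import cv2
f=ctrl.grab_frame("top"); np.save("/tmp/f3.npy",f)
p=[.6338,-.1832,np.radians(-9.16)]
print("pred",proj("top",world(p,[(0,0,42),(52,30,42),(52,-30,42),(-52,-30,42),(-52,30,42)])).round(1).tolist())
m=(f.min(2)>150).astype(np.uint8)
k,lab,st,ce=cv2.connectedComponentsWithStats(m)
for i in range(1,k):
    if st[i,4]>200 and abs(ce[i]-[325,163]).max()<30: print(st[i],ce[i],cv2.boxPoints(cv2.minAreaRect(np.argwhere(lab==i)[:,::-1].astype(np.float32))).round(1).tolist())
E
```

```text
time: 25.35
ee_pos: [0.3496, -0.1378, 0.0723]
tcp_rot: [180.0, -0.0, 170.9]
wrist_force: [0.3, -0.5, -2.8]
width: 0.0182
gripper_force: 107.2
t 25.35 [ 0.3496 -0.1378  0.0723] [ 1.7997e+02 -4.0000e-02  1.7087e+02] F [ 0.3 -0.5 -2.8] w 0.0182 g 107.2 q [-31.   5. -39.  47.   0. -22.]
12 rows linear [-0.04, 0.73, -0.09] turn z -0.126
10 rows linear [-0.33, 0.95, 0.0] turn z -0.223
3 rows linear [-0.0, -0.0, 0.93] turn z -0.000
1 rows linear [-0.0, -0.0, 0.68] turn z -0.000
pred [[327.7, 162.0], [320.1, 143.9], [339.8, 147.0], [335.3, 180.4], [315.3, 177.2]]
[315 143  25  41 665] [327.46315789 161.59548872] [[314.20001220703125, 180.1999969482422], [319.79998779296875, 142.3000030517578], [340.5, 145.39999389648438], [334.8999938964844, 183.3000030517578]]
```

```bash
python3 -m handwheel '[{"linear":[-0.04,0.5,-0.4],"turn":[0,0,-0.13]},{"linear":[-0.04,0.75,-0.4],"turn":[0,0,-0.13]},{"linear":[-0.04,0.75,-0.3],"turn":[0,0,-0.13]},{"linear":[-0.04,0.75,0],"turn":[0,0,-0.13]},{"linear":[-0.04,0.75,0],"turn":[0,0,-0.13]},{"linear":[-0.04,0.75,0],"turn":[0,0,-0.13]},{"linear":[-0.04,0.75,0],"turn":[0,0,-0.13]},{"linear":[-0.04,0.75,0],"turn":[0,0,-0.13]}]'>/dev/null
python3 -m handwheel '[{"linear":[-0.04,0.75,0],"turn":[0,0,-0.13]},{"linear":[-0.04,0.75,0],"turn":[0,0,-0.13]},{"linear":[-0.04,0.75,0],"turn":[0,0,-0.13]},{"linear":[-0.04,0.75,0],"turn":[0,0,-0.13]},{"linear":[-0.33,0.95,0],"turn":[0,0,-0.22]},{"linear":[-0.33,0.95,0],"turn":[0,0,-0.22]},{"linear":[-0.33,0.95,0],"turn":[0,0,-0.22]},{"linear":[-0.33,0.95,0],"turn":[0,0,-0.22]}]'>/dev/null
python3 -m handwheel '[{"linear":[-0.33,0.95,0],"turn":[0,0,-0.22]},{"linear":[-0.33,0.95,0],"turn":[0,0,-0.22]},{"linear":[-0.33,0.95,0],"turn":[0,0,-0.22]},{"linear":[-0.33,0.95,0],"turn":[0,0,-0.22]},{"linear":[0,0,0],"turn":[0,0,0]}]'
python3 plan.py .3838,.3287,.1,208.3 .3838,.3287,.035,208.3
```

```text
time: 28.02
ee_pos: [0.3853, 0.2807, 0.0988]
tcp_rot: [180.0, -0.1, -155.7]
wrist_force: [0.1, 0.5, -1.9]
width: 0.0184
gripper_force: 107.4
t 28.02 [0.3853 0.2807 0.0988] [ 1.7997e+02 -6.0000e-02 -1.5572e+02] F [ 0.1  0.5 -1.9] w 0.0184 g 107.4 q [ 28.  14. -22.  53.   0.   4.]
2 rows linear [-0.38, 0.88, -0.02] turn z -0.201
3 rows linear [0.0, -0.0, 0.87] turn z -0.000
```

```bash
python3 -m handwheel '[{"linear":[-0.38,0.88,0],"turn":[0,0,-0.2]},{"linear":[-0.38,0.88,0],"turn":[0,0,-0.2]},{"linear":[0,0,0],"turn":[0,0,0]},{"linear":[0,0,0.8],"turn":[0,0,0]},{"linear":[0,0,0.8],"turn":[0,0,0]},{"linear":[0,0,0.8],"turn":[0,0,0]},{"linear":[0,0,0],"turn":[0,0,0]},{"linear":[0,0,0],"turn":[0,0,0]}]'
python3 plan.py .3838,.3287,.025,208.3 .3838,.3287,.0125,208.3
```

```text
time: 29.02
ee_pos: [0.3851, 0.3266, 0.0401]
tcp_rot: [-180.0, 0.0, -152.0]
wrist_force: [0.0, -0.4, -1.6]
width: 0.0187
gripper_force: 107.6
t 29.02 [0.3851 0.3266 0.0401] [-1.7999e+02  1.0000e-02 -1.5196e+02] F [ 0.  -0.4 -1.6] w 0.0187 g 107.6 q [ 33.  20. -23.  46.  -0.   5.]
1 rows linear [0.0, 0.1, 0.6] turn z -0.026
1 rows linear [-0.0, -0.0, 0.5] turn z -0.000
```

```bash
python3 -m handwheel '[{"linear":[0,0.1,0.3],"turn":[0,0,-0.02]},{"linear":[0,0,0.3],"turn":[0,0,0]},{"linear":[0,0,0.25],"turn":[0,0,0]},{"linear":[0,0,0.15],"turn":[0,0,0]},{"linear":[0,0,0.1],"turn":[0,0,0]},{"linear":[0,0,0],"turn":[0,0,0]},{"linear":[0,0,0],"turn":[0,0,0]}]'
python3 plan.py
```

```text
time: 29.9
ee_pos: [0.3834, 0.3291, 0.0131]
tcp_rot: [-180.0, 0.0, -151.7]
wrist_force: [-4.5, -2.2, 8.4]
width: 0.0185
gripper_force: 109.4
t 29.90 [0.3834 0.3291 0.0131] [-180.      0.   -151.71] F [-4.5 -2.2  8.4] w 0.0185 g 109.4 q [ 33.  22. -25.  42.  -0.   5.]
```

```bash
python3 -m handwheel '[{"linear":[0,0,0],"turn":[0,0,0]},{"linear":[0,0,0],"turn":[0,0,0]},{"linear":[0,0,0],"turn":[0,0,0]},{"linear":[0,0,-0.6],"turn":[0,0,0]},{"linear":[0,0,-1],"turn":[0,0,0]},{"linear":[0,0,-1],"turn":[0,0,0]},{"linear":[0,0,-1],"turn":[0,0,0]}]' 1
python3 plan.py .42,.05,.12,185 .6338,-.1832,.12,170.9 .6338,-.1832,.05,170.9 .6338,-.1832,.005,170.9
python3 - <<'E'
from h import *
import cv2
f=ctrl.grab_frame("side"); np.save("/tmp/s4.npy",f); o=np.load("/tmp/side0.npy")
d=cv2.absdiff(f,o).max(2)[145:178,205:275]; print("diff px>40 around lifter",(d>40).sum(), np.argwhere(d>40)[:20].tolist())
E
```

```text
time: 30.78
ee_pos: [0.384, 0.3294, 0.1039]
tcp_rot: [180.0, 0.1, -151.7]
wrist_force: [1.3, -0.4, -0.1]
width: 0.0856
gripper_force: 0.0
t 30.77 [0.384  0.3294 0.1039] [ 1.7999e+02  6.0000e-02 -1.5171e+02] F [ 1.3 -0.4 -0.1] w 0.0856 g 0.0 q [ 33.  17. -18.  55.   0.   5.]
12 rows linear [0.17, -0.93, -0.05] turn z 0.194
10 rows linear [-0.88, -0.91, -0.0] turn z 0.141
3 rows linear [0.0, -0.0, 0.93] turn z -0.000
2 rows linear [-0.0, -0.0, 0.9] turn z -0.000
diff px>40 around lifter 51 [[6, 22], [6, 23], [6, 24], [7, 17], [7, 18], [7, 19], [7, 20], [7, 21], [7, 22], [8, 12], [8, 13], [8, 14], [8, 15], [8, 16], [8, 17], [8, 18], [8, 19], [8, 20], [8, 21], [9, 7]]
```

```bash
python3 -m handwheel '[{"linear":[0.17,-0.93,-0.05],"turn":[0,0,0.19]},{"linear":[0.17,-0.93,-0.05],"turn":[0,0,0.19]},{"linear":[0.17,-0.93,-0.05],"turn":[0,0,0.19]},{"linear":[0.17,-0.93,-0.05],"turn":[0,0,0.19]},{"linear":[0.17,-0.93,-0.05],"turn":[0,0,0.19]},{"linear":[0.17,-0.93,-0.05],"turn":[0,0,0.19]},{"linear":[0.17,-0.93,-0.05],"turn":[0,0,0.19]},{"linear":[0.17,-0.93,-0.05],"turn":[0,0,0.19]}]'>/dev/null
python3 -m handwheel '[{"linear":[0.17,-0.93,-0.05],"turn":[0,0,0.19]},{"linear":[0.17,-0.93,-0.05],"turn":[0,0,0.2]},{"linear":[0.17,-0.93,-0.05],"turn":[0,0,0.2]},{"linear":[0.17,-0.93,-0.05],"turn":[0,0,0.2]},{"linear":[-0.88,-0.91,0],"turn":[0,0,0.14]},{"linear":[-0.88,-0.91,0],"turn":[0,0,0.14]},{"linear":[-0.88,-0.91,0],"turn":[0,0,0.14]},{"linear":[-0.88,-0.91,0],"turn":[0,0,0.14]}]'>/dev/null
python3 -m handwheel '[{"linear":[-0.88,-0.91,0],"turn":[0,0,0.14]},{"linear":[-0.88,-0.91,0],"turn":[0,0,0.14]},{"linear":[-0.88,-0.91,0],"turn":[0,0,0.14]},{"linear":[-0.88,-0.91,0],"turn":[0,0,0.14]},{"linear":[-0.88,-0.91,0],"turn":[0,0,0.14]},{"linear":[-0.88,-0.91,0],"turn":[0,0,0.14]},{"linear":[0,0,0],"turn":[0,0,0]}]'
python3 plan.py .6338,-.1832,.09,170.9 .6338,-.1832,.005,170.9
```

```text
time: 33.7
ee_pos: [0.6364, -0.1833, 0.1171]
tcp_rot: [-180.0, 0.1, 171.1]
wrist_force: [-0.7, -0.1, -0.5]
width: 0.0851
gripper_force: 0.0
t 33.70 [ 0.6364 -0.1833  0.1171] [-1.7997e+02  8.0000e-02  1.7107e+02] F [-0.7 -0.1 -0.5] w 0.0851 g 0.0 q [-22.  34.  11.  67.  -0. -13.]
2 rows linear [0.05, -0.01, 0.54] turn z 0.008
4 rows linear [0.0, -0.0, 0.85] turn z -0.000
```

```bash
python3 -m handwheel '[{"linear":[0.05,0,0.54],"turn":[0,0,0]},{"linear":[0.05,0,0.54],"turn":[0,0,0]},{"linear":[0,0,0.85],"turn":[0,0,0]},{"linear":[0,0,0.85],"turn":[0,0,0]},{"linear":[0,0,0.85],"turn":[0,0,0]},{"linear":[0,0,0.6],"turn":[0,0,0]},{"linear":[0,0,0.25],"turn":[0,0,0]},{"linear":[0,0,0],"turn":[0,0,0]}]'
python3 plan.py .6338,-.1832,.005,170.9
```

```text
time: 34.7
ee_pos: [0.6325, -0.1806, 0.0048]
tcp_rot: [180.0, -0.0, 171.2]
wrist_force: [0.3, 0.1, 0.5]
width: 0.0854
gripper_force: 0.0
t 34.70 [ 0.6325 -0.1806  0.0048] [ 1.7999e+02 -4.0000e-02  1.7119e+02] F [0.3 0.1 0.5] w 0.0854 g 0.0 q [-21.  38.   1.  53.   0. -13.]
1 rows linear [-0.07, -0.09, -0.01] turn z 0.029
```

```bash
python3 -m handwheel '[{"linear":[-0.05,-0.07,0],"turn":[0,0,0]},{"linear":[0,0,0],"turn":[0,0,0]}]' |egrep pos
python3 -m handwheel '[{"linear":[0,0,0],"turn":[0,0,0]},{"linear":[0,0,0],"turn":[0,0,0]},{"linear":[0,0,0],"turn":[0,0,0]},{"linear":[0,0,0],"turn":[0,0,0]}]' 0 60
python3 plan.py
```

```text
ee_pos: [0.6347, -0.1834, 0.006]
time: 35.45
ee_pos: [0.6344, -0.183, 0.0059]
tcp_rot: [-180.0, 0.1, 171.2]
wrist_force: [-0.3, 0.6, 5.5]
width: 0.0577
gripper_force: 64.8
t 35.45 [ 0.6344 -0.183   0.0059] [-1.7999e+02  9.0000e-02  1.7118e+02] F [-0.3  0.6  5.5] w 0.0577 g 64.8 q [-22.  38.   1.  53.   0. -13.]
```

```bash
python3 -m handwheel '[{"linear":[0,0,-0.3],"turn":[0,0,0]},{"linear":[0,0,-0.7],"turn":[0,0,0]},{"linear":[0,0,-0.9],"turn":[0,0,0]},{"linear":[0,0,-0.6],"turn":[0,0,0]},{"linear":[0,0,0],"turn":[0,0,0]}]'
python3 plan.py .4451,-.336,.07,164.9,12 .4451,-.336,.03,164.9 .4451,-.336,-.01,164.9
```

```text
time: 36.08
ee_pos: [0.6352, -0.1834, 0.0696]
tcp_rot: [-180.0, 0.2, 171.2]
wrist_force: [0.8, -0.5, -1.3]
width: 0.0578
gripper_force: 64.3
t 36.08 [ 0.6352 -0.1834  0.0696] [-179.96    0.2   171.18] F [ 0.8 -0.5 -1.3] w 0.0578 g 64.3 q [-22.  35.   6.  61.   0. -13.]
12 rows linear [0.52, -0.63, -0.0] turn z 0.052
2 rows linear [0.0, -0.0, 0.8] turn z -0.000
2 rows linear [0.0, -0.0, 0.8] turn z -0.000
```

```bash
python3 -m handwheel '[{"linear":[0.52,-0.63,0],"turn":[0,0,0.05]},{"linear":[0.52,-0.63,0],"turn":[0,0,0.05]},{"linear":[0.52,-0.63,0],"turn":[0,0,0.05]},{"linear":[0.52,-0.63,0],"turn":[0,0,0.05]},{"linear":[0.52,-0.63,0],"turn":[0,0,0.05]},{"linear":[0.52,-0.63,0],"turn":[0,0,0.05]},{"linear":[0.52,-0.63,0],"turn":[0,0,0.05]}]'>/dev/null
python3 -m handwheel '[{"linear":[0.52,-0.63,0],"turn":[0,0,0.05]},{"linear":[0.52,-0.63,0],"turn":[0,0,0.05]},{"linear":[0.52,-0.63,0],"turn":[0,0,0.05]},{"linear":[0.52,-0.63,0],"turn":[0,0,0.06]},{"linear":[0.52,-0.63,0],"turn":[0,0,0.06]},{"linear":[0,0,0],"turn":[0,0,0]},{"linear":[0,0,0],"turn":[0,0,0]}]'
python3 plan.py .4451,-.336,.07,164.9 
python3 - <<'E'
from h import *
import cv2
s=ctrl.grab_frame("side"); o=np.load("/tmp/side0.npy")
p=[.4451,-.336,np.radians(-15.1)]
c=np.hstack([cv2.resize(im[245:310,180:250,::-1],None,fx=5.6,fy=5.6,interpolation=cv2.INTER_CUBIC) for im in(o,s)])
def d(P,x,col):
    q=(proj("side",world(p,P))-[179.5,244.5])*5.6; cv2.polylines(c,[(q+[x,0]).astype(np.int32)],True,col,1)
R=lambda a,b,z:[(a,b,z),(a,-b,z),(-a,-b,z),(-a,b,z)]
d(R(68,45,10),0,(0,255,0)); d(R(52,30,18),0,(0,0,255)); d(R(52,30,106),392,(0,0,255)); d(R(55,33,46),0,(255,255,0))
cv2.imwrite("pics/z1.png",c); print(c.shape)
E
```

```text
time: 37.83
ee_pos: [0.4432, -0.3367, 0.0676]
tcp_rot: [180.0, 0.0, 165.0]
wrist_force: [0.3, -0.3, -1.2]
width: 0.058
gripper_force: 64.3
t 37.83 [ 0.4432 -0.3367  0.0676] [1.7998e+02 3.0000e-02 1.6497e+02] F [ 0.3 -0.3 -1.2] w 0.0580 g 64.3 q [-44.  24. -13.  53.   0. -29.]
1 rows linear [-0.07, 0.05, -0.1] turn z 0.007
(364, 784, 3)
```

View pics/z1.png

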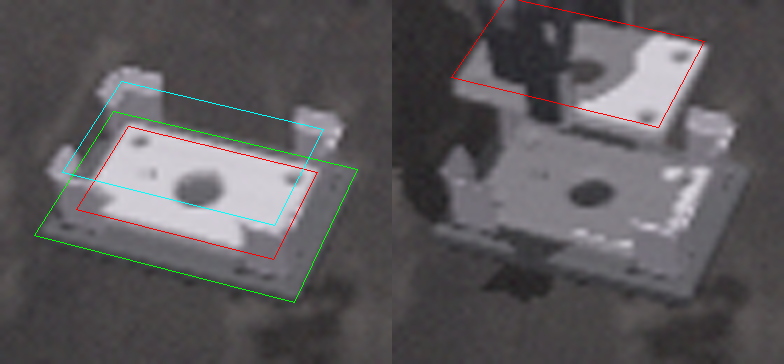

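The side view shows the overlay on the finished plate and foot within ~1 px, and the carried plate level at crop (580,70), matching prediction. Lower it.

```bash
python3 -m handwheel '[{"linear":[-0.05,0.03,0.4],"turn":[0,0,0]},{"linear":[0,0,0.7],"turn":[0,0,0]},{"linear":[0,0,0.7],"turn":[0,0,0]},{"linear":[0,0,0],"turn":[0,0,0]},{"linear":[0,0,0],"turn":[0,0,0]}]'
python3 plan.py .4451,-.336,-.009,164.9 
```

```text
time: 38.5
ee_pos: [0.4449, -0.3361, 0.0227]
tcp_rot: [180.0, 0.0, 165.0]
wrist_force: [0.6, 0.1, -1.1]
width: 0.0578
gripper_force: 64.4
t 38.50 [ 0.4449 -0.3361  0.0227] [1.8000e+02 1.0000e-02 1.6501e+02] F [ 0.6  0.1 -1.1] w 0.0578 g 64.4 q [-44.  27. -16.  47.   0. -29.]
2 rows linear [-0.0, 0.0, 0.63] turn z 0.006
```

```bash
python3 -m handwheel '[{"linear":[0,0,0.3],"turn":[0,0,0]},{"linear":[0,0,0.3],"turn":[0,0,0]},{"linear":[0,0,0.3],"turn":[0,0,0]},{"linear":[0,0,0],"turn":[0,0,0]}]'|egrep 'pos|t_force'
python3 -m handwheel '[{"linear":[0,0,0.15],"turn":[0,0,0]},{"linear":[0,0,0.1],"turn":[0,0,0]},{"linear":[0,0,0],"turn":[0,0,0]}]' |egrep 'pos|t_force'
python3 -m handwheel '[{"linear":[0,0,0.08],"turn":[0,0,0]},{"linear":[0,0,0],"turn":[0,0,0]},{"linear":[0,0,0],"turn":[0,0,0]}]' |egrep 'pos|t_force'
```

```text
ee_pos: [0.4438, -0.3356, -0.0009]
wrist_force: [-0.1, 0.6, -0.6]
ee_pos: [0.4444, -0.3361, -0.0064]
wrist_force: [-0.6, -0.3, -0.9]
ee_pos: [0.4445, -0.3363, -0.0082]
wrist_force: [0.2, 0.3, -1.4]
```

```bash
python3 -m handwheel '[{"linear":[0,0,0.05],"turn":[0,0,0]},{"linear":[0,0,0],"turn":[0,0,0]}]'|egrep 'pos|t_force'
python3 -m handwheel '[{"linear":[0,0,0.04],"turn":[0,0,0]},{"linear":[0,0,0],"turn":[0,0,0]}]' |egrep 'pos|t_force'
python3 -m handwheel '[{"linear":[0,0,0.03],"turn":[0,0,0]},{"linear":[0,0,0],"turn":[0,0,0]}]' |egrep 'pos|t_force'
```

```text
ee_pos: [0.4445, -0.3362, -0.0096]
wrist_force: [0.0, 0.3, -1.9]
ee_pos: [0.4446, -0.3363, -0.01]
wrist_force: [-0.5, -0.1, 5.1]
ee_pos: [0.4446, -0.3363, -0.0101]
wrist_force: [-3.4, 3.3, 9.4]
```

```bash
python3 -m handwheel '[{"linear":[0,0,0],"turn":[0,0,0]},{"linear":[0,0,0],"turn":[0,0,0]},{"linear":[0,0,0],"turn":[0,0,0]},{"linear":[0,0,-0.4],"turn":[0,0,0]},{"linear":[0,0,-0.8],"turn":[0,0,0]},{"linear":[0,0,-1],"turn":[0,0,0]},{"linear":[0,0,-1],"turn":[0,0,0]},{"linear":[0,0,-1],"turn":[0,0,0]}]' 1
python3 -m handwheel '[{"linear":[0,0.9,-1],"turn":[0,0,0]},{"linear":[0,0.9,-1],"turn":[0,0,0]},{"linear":[0,0.9,0],"turn":[0,0,0]},{"linear":[0,0.9,0],"turn":[0,0,0]},{"linear":[0,0.9,0],"turn":[0,0,0]},{"linear":[0,0.9,0],"turn":[0,0,0]},{"linear":[0,0.9,0],"turn":[0,0,0]},{"linear":[0,0,0],"turn":[0,0,0]}]'
python3 - <<'E'
from h import *
import cv2
f=ctrl.grab_frame("top"); s=ctrl.grab_frame("side"); p=[.4449,-.3355,np.radians(-15.1)]
for n,im,z in(("top",f,26),("side",s,26)):
    c=proj(n,world(p,[(0,0,z)]))[0]; print(n,"pred c",c.round(1),"corners",proj(n,world(p,[(52,30,z),(52,-30,z),(-52,-30,z),(-52,30,z)])).round(1).tolist())
    m=cv2.morphologyEx((im.min(2)>150).astype(np.uint8),cv2.MORPH_OPEN,np.ones((5,5)))
    k,lab,st,ce=cv2.connectedComponentsWithStats(m)
    for i in range(1,k):
        if st[i,4]>100 and abs(ce[i]-c).max()<30: print(st[i],ce[i].round(1),cv2.minAreaRect(np.argwhere(lab==i)[:,::-1].astype(np.float32)))
for n,im,b in(("top",f,(172,272,110,175)),("side",s,(145,178,205,275))):
    o=np.load(f"/tmp/{n}0.npy"); A,B=[cv2.cvtColor(x[b[0]:b[1],b[2]:b[3]],cv2.COLOR_RGB2GRAY).astype(np.float32) for x in(o,im)]
    print(n,"lifter shift px",cv2.phaseCorrelate(A,B))
o=np.load("/tmp/top0.npy"); print("caliper/driver changed px",(cv2.absdiff(f,o)[200:250,240:330].max(2)>50).sum())
E
```

```text
time: 41.5
ee_pos: [0.4446, -0.3363, 0.0953]
tcp_rot: [-180.0, 0.0, 165.0]
wrist_force: [-0.4, 0.1, 0.3]
width: 0.0857
gripper_force: 0.0
time: 42.5
ee_pos: [0.4855, -0.1831, 0.1444]
tcp_rot: [180.0, 0.0, 165.1]
wrist_force: [1.0, -0.7, -0.5]
width: 0.0851
gripper_force: 0.0
top pred c [379.6 225.4] corners [[373.7, 206.1], [393.3, 211.3], [385.7, 245.1], [365.9, 239.7]]
[379 217  14  28 213] [385.8 230.6] ((385.4999694824219, 230.49998474121094), (9.00261402130127, 29.177148818969727), 12.528807640075684)
side pred c [214.7 276.4] corners [[236.1, 273.1], [228.2, 288.7], [192.9, 279.7], [202.2, 264.9]]
[198 267  36  20 502] [215.6 276.9] ((215.61769104003906, 277.0294189453125), (36.1378059387207, 17.220027923583984), 14.03624439239502)
top lifter shift px ((0.1906804368329702, -0.23232253066269948), 0.9762896855672201)
side lifter shift px ((-0.09817925961042562, -0.37237356073588046), 0.6029758869129934)
caliper/driver changed px 347
```

```bash
python3 -m handwheel '[{"linear":[0,1,-0.2],"turn":[0,0,0]},{"linear":[0,1,-0.2],"turn":[0,0,0]},{"linear":[0,1,-0.2],"turn":[0,0,0]},{"linear":[0,1,0],"turn":[0,0,0]},{"linear":[0,1,0],"turn":[0,0,0]},{"linear":[0,1,0],"turn":[0,0,0]},{"linear":[0,1,0],"turn":[0,0,0]},{"linear":[0,1,0],"turn":[0,0,0]}]' >/dev/null
python3 -m handwheel '[{"linear":[0.3,1,0],"turn":[0,0,0]},{"linear":[0.3,1,0],"turn":[0,0,0]},{"linear":[0.3,1,0],"turn":[0,0,0]},{"linear":[0,1,0],"turn":[0,0,0]},{"linear":[0,0,0],"turn":[0,0,0]},{"linear":[0,0,0],"turn":[0,0,0]}]' 
python3 - <<'E'
from h import *
import cv2
f=ctrl.grab_frame("top"); c=np.array([379.6,225.4]); o=np.load("/tmp/top0.npy")
for im in(o,f):
    m=(im.min(2)>165).astype(np.uint8)
    k,lab,st,ce=cv2.connectedComponentsWithStats(m)
    for i in range(1,k):
        if st[i,4]>200 and abs(ce[i]-c).max()<30: print(st[i],ce[i].round(1),cv2.minAreaRect(np.argwhere(lab==i)[:,::-1].astype(np.float32)))
print("cal/driver changed",(cv2.absdiff(f,o)[200:252,282:330].max(2)>50).sum())
m=cv2.cvtColor(f[196:256,352:408],cv2.COLOR_RGB2GRAY); b=(m<130).astype(np.uint8)
k,lab,st,ce=cv2.connectedComponentsWithStats(b)
print([(s[4],(q+[352,196]).round(1).tolist()) for s,q in zip(st[1:],ce[1:]) if s[4]<80], proj("top",[[.4449,-.3355,.026]]))
E
```

```text
time: 44.35
ee_pos: [0.5414, 0.1104, 0.1588]
tcp_rot: [-180.0, 0.0, 164.9]
wrist_force: [-0.1, -0.6, -1.4]
width: 0.0852
gripper_force: 0.0
[364 205  29  42 674] [378.8 226.1] ((378.4438781738281, 225.59512329101562), (22.34977149963379, 37.57555389404297), 12.094758033752441)
[364 205  31  42 757] [379.6 225.6] ((379.1219482421875, 225.59754943847656), (23.676790237426758, 37.854923248291016), 12.094757080078125)
cal/driver changed 0
[(np.int32(4), [374.2, 205.0]), (np.int32(39), [380.3, 225.2])] [[379.62914361 225.42598518]]
```

```bash
python3 -m handwheel '[{"linear":[0.8,0,-0.4],"turn":[0,0,0]},{"linear":[0.8,0,-0.4],"turn":[0,0,0]},{"linear":[0.6,0,0],"turn":[0,0,0]},{"linear":[0,0,0],"turn":[0,0,0]},{"linear":[0,0,0],"turn":[0,0,0]}]' | egrep 'pos|force'
python3 -c "
from rig import ctrl
print(ctrl.close_job())"
```

```text
ee_pos: [0.4885, 0.1254, 0.1785]
wrist_force: [0.3, 0.3, 0.9]
gripper_force: 0.0
the job is handed in; nothing more can be done
None
```

I handed the job in at about 45 s with every step carried out, but the hand-in gave no verdict; the last images put the plate within about 2 mm of its seat, the lifter back in its rest, and the caliper and screwdriver unmoved.

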